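# Refit the hinge pin of a bench-top pedal waste bin

## Task

The lid of the small white pedal bin is lying loose on the bin: take the steel hinge pin from its rest and slide it through all five hinge knuckles until its head is fully home against the end knuckle, gently feeling for the bores, which are not quite in line, and never forcing it. Then press the bin's pedal down to its stop to see the lid lift on its hinge, and let go so that the lid falls shut, with the pin still fully home. Leave the dishes, the jar, the tube rack and the timer where they are.

Things in the scene. Friction and masses are not known exactly. Their poses are not given: they have to be found in the camera images.
- bin: The pedal bin; origin at the middle of its underside. White box fixed to the bench, 115 deep (x) x 138 wide (y) x 90 mm high, pedal on its -x side (towards the robot), hinge on its +x side. Nothing beside the hinge's ends stands above 60 mm. Its knuckles are thin and bend if the pin is pressed on them with over 40 N.
- hinge_mid (a point): Nominal middle of the hinge line, 90 mm above the bench, 18.5 mm outside the rear wall; y along the hinge, x away from the pedal, z up. Open ends 69 mm either way along y. Five knuckles 26 mm long, 2 mm gaps, bore 12 mm, outside 20 mm: 1st, 3rd, 5th on a slotted strip on the bin, 2nd, 4th on the lid. The strip is fast, but its true axis lies up to 4 mm off this point in x (to be felt).
- lid_hinge (a point): Middle of the lid's two knuckles, on their axis; axes as hinge_mid when shut. The lid is a white plate 122 x 138 x 5 mm, about 220 g, lying loose on the rim, its knuckles between the strip's. At the start its axis is within 1 mm of hinge_mid in x, so up to 4.6 mm off the strip's true axis, at the same height; it slides on the rim when pushed lightly.
- lid_mid (a point): Middle of the top face of the lid, z normal to the lid (straight up when shut). The pedal lifts the lid about its hinge by about 0.4 rad: its front edge, 66 mm from the bin's centre towards the pedal, rises by some 55 mm and needs room beside the gripper.
- rest_mid (a point): Pin rest, fixed, left or right of the bin: grey plate 56 x 150 x 5 mm (long in y) with two notched blocks, 36 x 36 mm and 37.5 mm high, at its ends. The point is on the plate's middle, 5 mm up. The pin lies level in the notches; the blocks cover all of its shank but the 74 mm about its middle, so it can only be taken there, from above.
- pin: Middle of the shank of the steel hinge pin: diameter 9 mm, 150 mm long, about 85 g, y axis along the pin towards its head, blunt nose (7.4 mm flat, shoulder rounded to 9 mm within 5 mm) at the other end. It starts in the rest, its axis 30 mm above the bench.
- pin_head (a point): Inner face of the pin's head, on the axis, 75 mm from the pin's middle along +y. The head is a disc of diameter 18 mm, 6 mm thick. Fully home it lies against an end knuckle, 69 mm from hinge_mid, and the nose stands 12 mm out at the other end. Let go half-way in, the pin droops: its head sinks by up to 10 mm. Either end of the hinge may be used.
- pin_tip (a point): Tip of the pin's blunt nose, 75 mm from the pin's middle along -y.
- pedal (a joint): Pedal angle in rad: 0 up, 0.25 fully down at its stop. Spring return; about 3 to 4 N at the pad to start it, 8 to 13 N just before the stop with the lid lifted.
- pedal_pad (a point): Middle of the top face of the steel pedal plate (48 mm in x, 66 mm in y), 114 mm from the bin's centre towards the robot, about 38 mm above the bench when up; it goes down about 20 mm to its stop. The pad's middle is about 56 mm in front of the bin's front wall. Turns with the pedal; x and y as hinge_mid when up.
- dishes_c (a point): Bystander: stack of two lidded culture dishes, diameter 94 mm, 32 mm high; the point is half-way up.
- dish_red_c (a point): Bystander: one lidded culture dish with dark red medium, diameter 94 mm, 16 mm high; the point is half-way up.
- dish_amber_c (a point): Bystander: one lidded culture dish with amber medium, diameter 94 mm, 16 mm high; the point is half-way up.
- jar_c (a point): Bystander: white jar, diameter 56 mm, 85 mm high; the point is half-way up.
- rack_c (a point): Bystander: aluminium rack 60 x 130 mm with six capped tubes, 58 mm high; the point is half-way up.
- timer_c (a point): Bystander: flat bench timer 50 x 65 x 18 mm; the point is half-way up.
Not all that is in view belongs to the job. Of the things like the part that bears lid_hinge, leave any that is orange; of the rest the larger one is meant. Of the things that look like the pin, the larger one is meant.

How it is judged:
By the outcome, as a careful person would: the job done as asked, in the order asked, and still so for the second after the job is handed in, with the robot touching nothing.
It also fails if it takes over 72 s, if anything falls off the work surface, if the arm or the gripper's body presses on something with over 40 N, if the wrist force passes 120 N, or if a joint passes its speed limit or range.

## Robot

A 7-joint arm with a two-finger parallel gripper is mounted at the origin on the work surface. World frame = base frame: x ahead of the robot, y to its left, z up, the work surface at z = 0. Lengths are in m, angles in rad, forces in N, time in s.
With the tool pointing down it reaches from about 0.425 to 0.875 m from the base axis. Payload 8.4 kg.
Tool frame: the origin (TCP) lies at the very end of the fingers, on their centre line; the grasp point (between the pads) lies 19 mm behind it; z points along the fingers, y is the direction in which the jaws open and shut (so a half turn about z gives the same grasp; the last joint's range is limited). The gripper opens to 85 mm and grips with 20 to 120 N. Pads are 22 mm wide; open, the fingers measure 114 mm over their backs; the gripper's body (76 mm by 85 mm) begins 54 mm behind the grasp point. The pads swing forward as they close: fully open they stand 13 mm farther back than shut.
Start: joints at [-1.248, 0.333, 0.04, 1.465, -0.013, 1.343, -0.059], TCP at [0.266, 0.593, 0.231] pointing down, gripper open.
Joint ranges: [-2.58, 2.58], [-0.38, 2.09], [-1.3, 1.39], [0.25, 2.4], [-1.5, 4.64], [0.08, 2.09], [-2.65, 2.65]. Speed limits (rad/s): [2.22, 2.22, 2.79, 2.79, 3.14, 3.14, 3.14].

## Interface

Orientations are given as a 3x3 rotation matrix whose columns are the frame's x, y, z axes.
In Python, from workcell import ctrl, viewer, workorder gives the robot as it stands.
- The arm moves only by the shell command python3 -m inch 'ROWS'. ROWS is JSON, a list of rows, each an object with "hand": the finger opening in m, from 0 to 0.0854; "delta_pos": the shift along the world's x, y, z in m, a list of three; "roll": the turn about the world's z in rad. In form: [{"hand": hand, "delta_pos": [dx, dy, dz], "roll": roll}, ...]. A call has 1 to 20 rows; each row shifts and turns the commanded pose from where the row before left it; what a row does not reach is not made up. A row lasts 1/8 s, in which the tool goes at most 62.5 mm and 10.7 degrees, less where a joint would pass 70% of its speed; a pose out of reach is approached as far as the arm can. A call is refused whole if a number of a shift passes 0.0625 or a number of a turn 0.188, either way. A call with a gripper value outside its range is refused whole. The fingers move at their own pace and stop on an object; the grip force is fixed at half the most. Time passes only in rows, so rows that do not move let the fingers close. It gives the time, the measured TCP pose, the force and the opening at its end, in the units of the state.
- ctrl.get_obs(): the state, without advancing time (a new reading comes with each control period).
- viewer.capture(name): name is "scene" or "top"; returns a dict with "image" (384x512x3 uint8, red, green, blue), "z_map" (384x512 float32, m along the optical axis (not along the pixel's ray), 0 where there is no reading), "K" (3x3 intrinsics, pixels), "pose" (4x4, takes a point from camera to world coordinates). Camera axes: x right, y down, z forward; pixel columns grow to the right and rows downward; lengths in m; the calibration is good to about 2 mm. A picture is of the moment at which its call begins.
- workorder.sign_off(): hands the job in, once; it reports no verdict.
The state is a dict: "time": time; "joint_positions": joint angles; "joint_velocities": joint speeds; "joint_torque": joint torques, N m; "position": TCP position; "orientation": TCP orientation; "force": force on the tool from outside, world axes, zero at the start; "wrist_torque": the same for the moment, N m; "finger_gap": opening from 0.0 (shut) to 1.0 (fully open).
Only numpy, scipy, OpenCV 4.12 (cv2) and the standard library are available. Lean on these libraries where they do the work, as an engineer would, in place of code of your own. Each camera call takes 0.05 s, during which the arm holds its last target.

## Working session

There is one attempt and no reset: what is moved stays moved. The work goes in short steps, Python scripts to look and compute and a shell command to move; the robot and the scene stay as the last step left them, time stands still between calls to the robot, and variables do not carry over. Pictures are saved under pics/ and viewed, and the job is handed in when it is done.

```bash
ls; mkdir -p pics; cat > h.py <<'E'
import numpy as np, cv2
from workcell import ctrl, viewer, workorder
def cap(name, save=None):
    c=viewer.capture(name)
    if save: cv2.imwrite('pics/'+save, cv2.cvtColor(c['image'],cv2.COLOR_RGB2BGR))
    return c
def cloud(c):
    z=c['z_map']; K=c['K']; v,u=np.mgrid[0:z.shape[0],0:z.shape[1]]
    P=np.stack([(u-K[0,2])/K[0,0]*z,(v-K[1,2])/K[1,1]*z,z],-1)
    return P@c['pose'][:3,:3].T+c['pose'][:3,3]
def onplane(c,u,v,h):
    K=c['K']; d=c['pose'][:3,:3]@np.array([(u-K[0,2])/K[0,0],(v-K[1,2])/K[1,1],1]); o=c['pose'][:3,3]
    return o+d*(h-o[2])/d[2]
E
python3 - <<'E'
from h import *
import pickle
for n in ("scene","top"):
    c=cap(n,n+'0.png'); pickle.dump(c,open(n+'0.pkl','wb')); print(n,c['K'].tolist(),c['pose'].round(3).tolist())
o=ctrl.get_obs(); print({k:np.round(v,3).tolist() for k,v in o.items()})
E
```

```text
pics
scene [[385.2607661174252, 0.0, 256.52248190087806], [0.0, 385.2607661174252, 192.4737866893126], [0.0, 0.0, 1.0]] [[0.624, 0.611, -0.487, 1.004], [0.781, -0.472, 0.408, -0.464], [0.019, -0.635, -0.772, 0.873], [0.0, 0.0, 0.0, 1.0]]
top [[445.04040705186463, 0.0, 250.80148164247663], [0.0, 445.04040705186463, 191.58256898607624], [0.0, 0.0, 1.0]] [[-0.02, -0.997, 0.072, 0.403], [-1.0, 0.02, -0.001, -0.038], [-0.001, -0.072, -0.997, 1.472], [0.0, 0.0, 0.0, 1.0]]
{'time': 0.1, 'joint_positions': [-1.248, 0.334, 0.04, 1.466, -0.013, 1.343, -0.058], 'joint_velocities': [0.001, -0.001, 0.001, -0.002, -0.0, 0.001, -0.0], 'joint_torque': [0.005, -66.002, 1.372, -40.647, 0.017, 0.009, -0.0], 'position': [0.266, 0.593, 0.231], 'orientation': [[-0.912, 0.409, -0.001], [0.409, 0.912, -0.001], [-0.0, -0.001, -1.0]], 'force': [0.758, -1.08, -0.566], 'wrist_torque': [0.018, 0.018, -0.006], 'finger_gap': 1.002}
```

View pics/scene0.png

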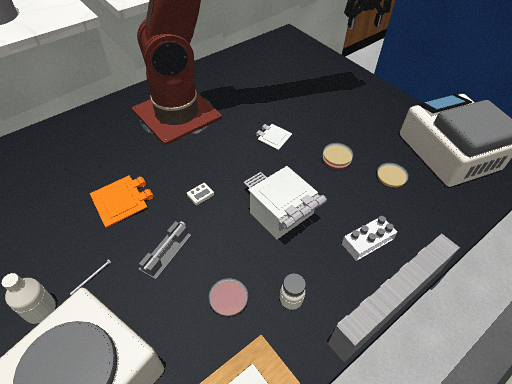

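View pics/top0.png

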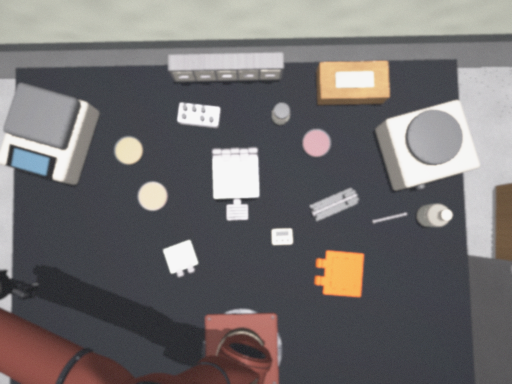

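The scene has a bin with the lid at scene (285,195) / top (236,175), the rest with its pin at top (334,204), and an orange lid at top (343,273). There is also a small white lid at top (181,257) and a thin rod at top (389,217). By the description, the lid on the bin is the larger non-orange one. The pin in the rest looks larger than the loose rod. I'll confirm both in enlarged crops.

```bash
python3 - <<'E'
from h import *
import pickle
c=pickle.load(open('top0.pkl','rb')); s=pickle.load(open('scene0.pkl','rb'))
a=cv2.resize(c['image'][140:225,200:420],None,fx=3.6,fy=3.6,interpolation=cv2.INTER_CUBIC)
b=cv2.resize(s['image'][160:280,135:335],None,fx=3.9,fy=3.9,interpolation=cv2.INTER_CUBIC)
cv2.imwrite('pics/ctop.png',a[...,::-1]); cv2.imwrite('pics/cscene.png',b[...,::-1])
E
```

```text
(no output)
```

View pics/ctop.png

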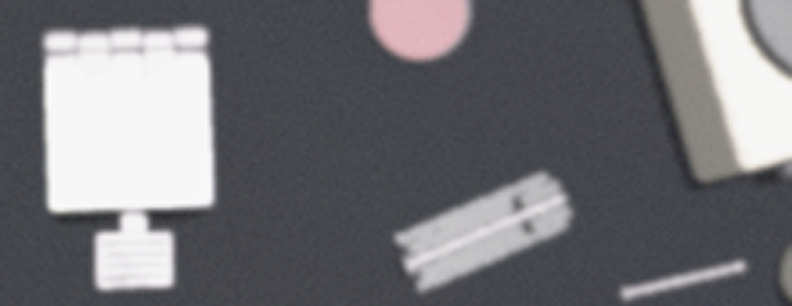

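View pics/cscene.png

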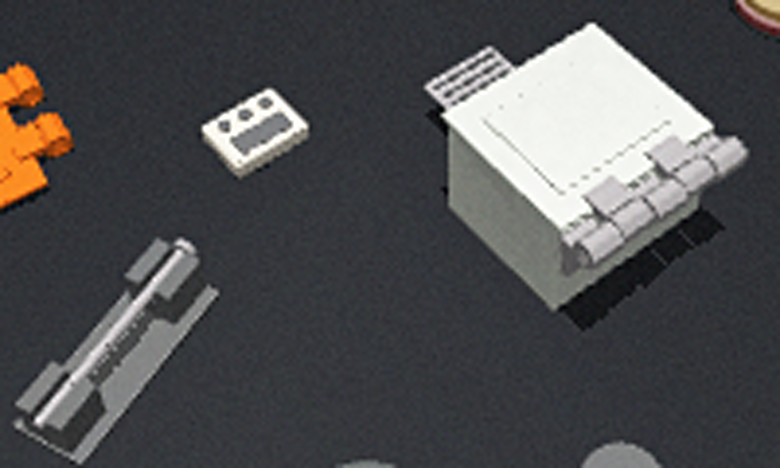

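In the crops, the pin in the rest is about 1.5 times as long as the loose rod at (389,217) and clearly thicker, so it is the pin. Its head, a disc, is at its +y end (scene about (181,222), top about (313,213)). The lid lies on the bin with the lid knuckles set back towards the robot from the strip knuckles. Next I'll measure these.

```bash
python3 - <<'E'
from h import *
import pickle
for n,win in (("top",(slice(135,230),slice(195,370))),("scene",(slice(150,290),slice(130,340)))):
    c=pickle.load(open(n+'0.pkl','rb')); P=cloud(c)
    tab=P[win].reshape(-1,3); 
    print(n,'table z med',np.median(tab[np.abs(tab[:,2])<.02][:,2]), 'std',np.std(tab[np.abs(tab[:,2])<.01][:,2]))
    # lid/bin: points with z 0.085..0.115
    Z=P[...,2]; m=np.zeros(Z.shape,bool); m[win]=(Z[win]>.08)&(Z[win]<.13)
    k,l,st,ce=cv2.connectedComponentsWithStats(m.astype(np.uint8))
    i=1+np.argmax(st[1:,4]); pts=P[l==i]; print('lid area',st[i], pts.mean(0), np.percentile(pts[:,2],[5,50,95]))
    r=cv2.minAreaRect((pts[:,:2]*1000).astype(np.float32)); print('rect mm',r)
    # rest blocks & pin
    m=np.zeros(Z.shape,bool); m[win]=(Z[win]>.02)&(Z[win]<.06)&(P[win][...,1]<-.15)
    k,l,st,ce=cv2.connectedComponentsWithStats(m.astype(np.uint8))
    for j in range(1,k):
        if st[j,4]>20:
            q=P[l==j]; print('rest comp',st[j],q.mean(0).round(4),cv2.minAreaRect((q[:,:2]*1000).astype(np.float32)))
E
```

```text
top table z med -0.0002579287963115906 std 0.0033090955794256695
lid area [ 212  147   46   51 2140] [0.56272926 0.00987528 0.09554184] [0.08918781 0.09567769 0.1012459 ]
rect mm ((564.572998046875, 10.109016418457031), (154.7135009765625, 138.3614501953125), 1.078792929649353)
rest comp [311 190  47  28 340] [ 0.462  -0.3062  0.0343] ((462.32525634765625, -307.2474365234375), (35.982608795166016, 156.42327880859375), 22.305383682250977)
scene table z med -5.7919957211716167e-05 std 0.0019229948673046482
lid area [ 248  166   79   63 2595] [0.57026063 0.00081324 0.09529714] [0.08706949 0.09588157 0.09980553]
rect mm ((564.5223999023438, 6.599830627441406), (157.088623046875, 140.67140197753906), 0.5565962791442871)
rest comp [139 221  48  53 607] [ 0.4673 -0.315   0.0337] ((463.18341064453125, -310.1297302246094), (38.27285385131836, 156.86184692382812), 22.16214942932129)
```

```bash
python3 - <<'E'
from h import *
import pickle
c=pickle.load(open('top0.pkl','rb')); s=pickle.load(open('scene0.pkl','rb'))
a=cv2.resize(c['image'][143:165,207:267],None,fx=13,fy=13,interpolation=cv2.INTER_NEAREST)
b=cv2.resize(s['image'][185:245,270:332],None,fx=9,fy=9,interpolation=cv2.INTER_NEAREST)
cv2.imwrite('pics/k1.png',a[...,::-1]); cv2.imwrite('pics/k2.png',b[...,::-1])
g=c['image'].mean(2)
# rear-edge crossing (dark bench -> knuckle) per column, subpixel
for u in range(209,264):
    col=g[143:160,u]; th=130
    i=np.argmax(col>th); v=143+i-1+(th-col[i-1])/(col[i]-col[i-1])
    print(u,round(v,2),onplane(c,u,v,.09)[:2].round(4),end=' | ')
E
```

```text
209 172.5 [0.5652 0.0909] | 210 129.54 [0.7011 0.0859] | 211 141.25 [0.6638 0.0833] | 212 149.11 [0.6388 0.0805] | 213 148.34 [0.6412 0.0773] | 214 148.02 [0.6421 0.0742] | 215 147.89 [0.6425 0.071 ] | 216 147.91 [0.6424 0.0679] | 217 147.86 [0.6424 0.0648] | 218 147.86 [0.6424 0.0616] | 219 147.94 [0.6421 0.0585] | 220 148.15 [0.6413 0.0554] | 221 148.45 [0.6403 0.0523] | 222 148.48 [0.6402 0.0491] | 223 148.35 [0.6405 0.046 ] | 224 148.17 [0.641  0.0428] | 225 148.11 [0.6411 0.0397] | 226 148.06 [0.6413 0.0366] | 227 148.08 [0.6411 0.0334] | 228 148.1 [0.641  0.0303] | 229 148.13 [0.6408 0.0272] | 230 147.97 [0.6413 0.024 ] | 231 147.52 [0.6426 0.0209] | 232 147.4 [0.6429 0.0177] | 233 147.3 [0.6432 0.0146] | 234 147.3 [0.6432 0.0114] | 235 147.29 [0.6431 0.0083] | 236 147.17 [0.6435 0.0052] | 237 147.19 [0.6433 0.002 ] | 238 147.37 [ 0.6427 -0.0011] | 239 147.71 [ 0.6415 -0.0042] | 240 147.79 [ 0.6412 -0.0073] | 241 147.68 [ 0.6415 -0.0105] | 242 147.64 [ 0.6416 -0.0136] | 243 147.59 [ 0.6417 -0.0168] | 244 147.63 [ 0.6415 -0.0199] | 245 147.66 [ 0.6413 -0.023 ] | 246 147.69 [ 0.6412 -0.0262] | 247 147.68 [ 0.6411 -0.0293] | 248 147.3 [ 0.6423 -0.0325] | 249 147.06 [ 0.643  -0.0356] | 250 146.88 [ 0.6435 -0.0388] | 251 146.73 [ 0.6439 -0.0419] | 252 146.67 [ 0.644 -0.045] | 253 146.62 [ 0.6441 -0.0482] | 254 146.63 [ 0.644  -0.0513] | 255 146.69 [ 0.6438 -0.0544] | 256 147.08 [ 0.6425 -0.0576] | 257 147.81 [ 0.6401 -0.0606] | 258 156.59 [ 0.6123 -0.0632] | 259 139.26 [ 0.6671 -0.0675] | 260 155.77 [ 0.6147 -0.0695] | 261 inf [nan nan] | 262 107.6 [ 0.7679 -0.0791] | 263 153.0 [ 0.6233 -0.0791] | <stdin>:11: RuntimeWarning: divide by zero encountered in scalar divide
h.py:13: RuntimeWarning: invalid value encountered in divide
  return o+d*(h-o[2])/d[2]
```

View pics/k1.png

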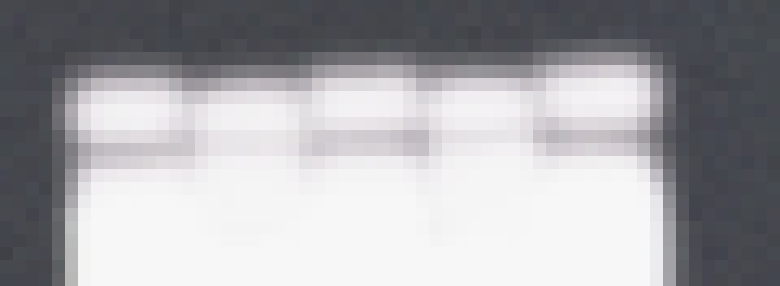

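View pics/k2.png

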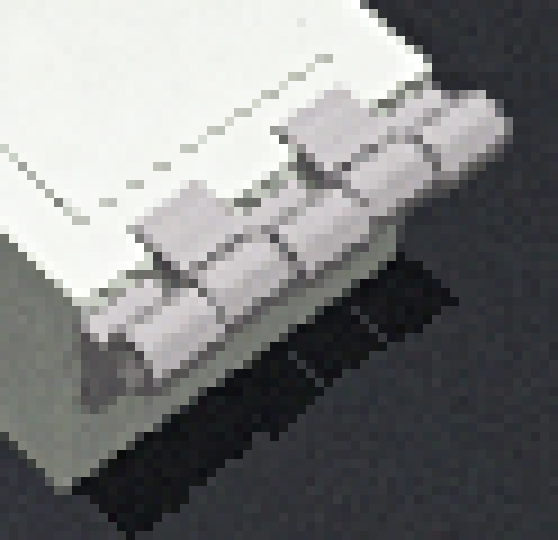

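```bash
python3 - <<'E'
from h import *
import pickle
from scipy.optimize import least_squares
s=pickle.load(open('scene0.pkl','rb')); c=pickle.load(open('top0.pkl','rb'))
for n,cc in (('scene',s),('top',c)):
    P=cloud(cc).reshape(-1,3)
    yaw=.014
    for lo in range(5):
        # y intervals from +end
        y0=.0775-28*lo/1000
        m=(P[:,1]<y0-.004)&(P[:,1]>y0-.022)&(P[:,0]>.628+0.000)&(P[:,0]<.66)&(P[:,2]>.085)&(P[:,2]<.115)
        q=P[m]
        f=lambda p: np.hypot(q[:,0]-p[0],q[:,2]-p[1])-.010
        r=least_squares(f,[.633,.09],loss='soft_l1',f_scale=.002).x
        r1=least_squares(lambda p:np.hypot(q[:,0]-p[0],q[:,2]-.09)-.010,[.633],loss='soft_l1',f_scale=.002).x
        print(n,lo+1,len(q),r.round(4),r1.round(4))
# pin: bright in rest
for n,cc,box in (('top',c,(300,185,365,222)),('scene',s,(135,218,190,280))):
    g=cc['image'].astype(float).mean(2); x0,y0,x1,y1=box
    sub=g[y0:y1,x0:x1]; print(n,np.percentile(sub,[5,50,80,90,95,99]))
    m=(sub>np.percentile(sub,60)+45).astype(np.uint8)
    k,l,st,ce=cv2.connectedComponentsWithStats(m); i=1+np.argmax(st[1:,4])
    v,u=np.nonzero(l==i); W=np.array([onplane(cc,a+x0,b+y0,.033)[:2] for a,b in zip(u,v)])
    vx,vy,px,py=cv2.fitLine(W.astype(np.float32),cv2.DIST_HUBER,0,.001,.001).ravel()
    t=(W-[px,py])@[vx,vy]; print(st[i],'ang',np.degrees(np.arctan2(vy,vx)),'mid',px+vx*(t.min()+t.max())/2,py+vy*(t.min()+t.max())/2,'len',np.ptp(t))
a=cv2.resize(c['image'][185:222,300:365],None,fx=11,fy=11,interpolation=cv2.INTER_NEAREST); cv2.imwrite('pics/r1.png',a[...,::-1])
a=cv2.resize(s['image'][216:282,135:195],None,fx=9,fy=9,interpolation=cv2.INTER_NEAREST); cv2.imwrite('pics/r2.png',a[...,::-1])
E
```

```text
scene 1 39 [0.6317 0.0901] [0.6318]
scene 2 40 [0.6296 0.0902] [0.6297]
scene 3 44 [0.632  0.0903] [0.6321]
scene 4 47 [0.63   0.0907] [0.6303]
scene 5 53 [0.6324 0.0904] [0.6325]
top 1 19 [0.6308 0.0889] [0.6296]
top 2 15 [0.6295 0.0891] [0.6284]
top 3 21 [0.6312 0.0898] [0.6311]
top 4 20 [0.6284 0.0909] [0.629]
top 5 23 [0.6297 0.0907] [0.6304]
top [ 70.33333333  75.         188.33333333 195.         199.6
 218.33333333]
[ 10   3  49  33 815] ang -67.70808 mid 0.4627023496676095 -0.3079748247527042 len 0.1574272162993498
scene [ 48.33333333  55.66666667 130.33333333 136.66666667 146.85
 218.63666667]
[  4   3  47  49 438] ang -70.204094 mid 0.46278747494603806 -0.3099485173938578 len 0.1576259687862076
```

View pics/r1.png

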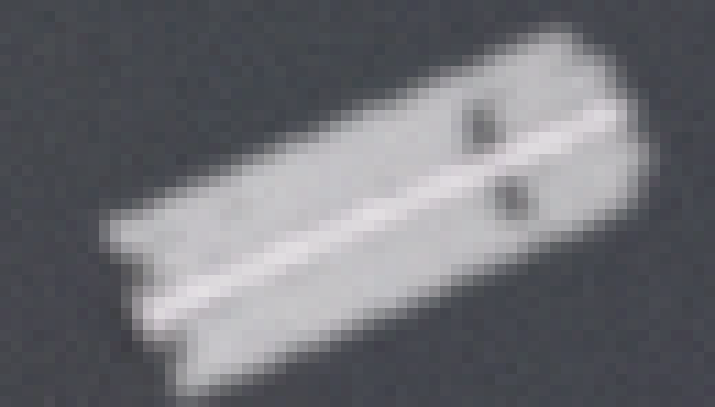

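View pics/r2.png

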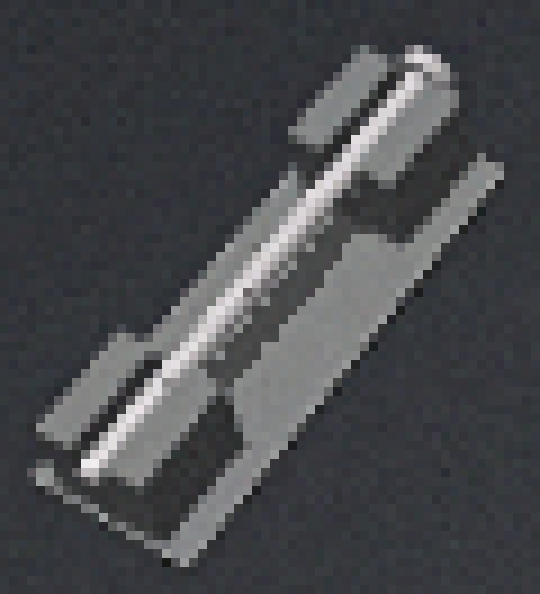

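```bash
python3 - <<'E'
from h import *
import pickle
s=pickle.load(open('scene0.pkl','rb')); c=pickle.load(open('top0.pkl','rb'))
for n,cc,box,th in (('top',c,(300,185,365,222),205),('scene',s,(135,216,195,282),165)):
    g=cc['image'].astype(float).mean(2); x0,y0,x1,y1=box
    sub=g[y0:y1,x0:x1]
    m=(sub>th).astype(np.uint8)
    k,l,st,ce=cv2.connectedComponentsWithStats(m,connectivity=8); i=1+np.argmax(st[1:,4])
    v,u=np.nonzero(l==i); W=np.array([onplane(cc,a+x0,b+y0,.033)[:2] for a,b in zip(u,v)])
    vx,vy,px,py=cv2.fitLine(W.astype(np.float32),cv2.DIST_HUBER,0,.001,.001).ravel()
    t=(W-[px,py])@[vx,vy]; A=np.array([px,py]); d=np.array([vx,vy]); print(n,st[i],'ang',np.degrees(np.arctan2(vy,vx)),'ends',A+d*t.min(),A+d*t.max(),'mid',A+d*(t.min()+t.max())/2,'len',np.ptp(t))
    P=cloud(cc); Z=P[y0:y1,x0:x1][l==i]; print('depth mid',np.median(Z,0))
# joint angles / orientation yaw
o=ctrl.get_obs(); R=o['orientation']; print('tool y dir deg',np.degrees(np.arctan2(R[1,1],R[0,1])))
E
```

```text
top [ 14  10  42  19 101] ang -67.92033 ends [ 0.43481347 -0.24074772] [ 0.48952675 -0.37562753] mid [ 0.46217011 -0.30818763] len 0.14555447909165237
depth mid [ 0.45851594 -0.30037314  0.03311149]
scene [  9   5  40  48 122] ang -67.664154 ends [ 0.43273472 -0.23705389] [ 0.49238816 -0.38224523] mid [ 0.46256144 -0.30964956] len 0.15696833290315676
depth mid [ 0.46441094 -0.31483611  0.03413216]
tool y dir deg 65.83195458859474
```

```bash
python3 -m inch '[{"hand":0.0854,"delta_pos":[0.039,-0.049,0],"roll":-0.0447},{"hand":0.0854,"delta_pos":[0.039,-0.049,0],"roll":-0.0447},{"hand":0.0854,"delta_pos":[0.039,-0.049,0],"roll":-0.0447},{"hand":0.0854,"delta_pos":[0.039,-0.049,0],"roll":-0.0447},{"hand":0.0854,"delta_pos":[0.039,-0.049,0],"roll":-0.0447},{"hand":0.0854,"delta_pos":[0.039,-0.049,0],"roll":-0.0447},{"hand":0.0854,"delta_pos":[-0.004,-0.054,0],"roll":-0.0447},{"hand":0.0854,"delta_pos":[-0.004,-0.054,0],"roll":-0.0447},{"hand":0.0854,"delta_pos":[-0.004,-0.054,0],"roll":-0.0447},{"hand":0.0854,"delta_pos":[-0.004,-0.054,0],"roll":-0.0447},{"hand":0.0854,"delta_pos":[-0.004,-0.054,0],"roll":-0.0447},{"hand":0.0854,"delta_pos":[-0.004,-0.054,0],"roll":-0.0447},{"hand":0.0854,"delta_pos":[-0.004,-0.054,0],"roll":-0.0447},{"hand":0.0854,"delta_pos":[-0.004,-0.054,0],"roll":-0.0447},{"hand":0.0854,"delta_pos":[-0.004,-0.054,0],"roll":-0.0447},{"hand":0.0854,"delta_pos":[-0.004,-0.054,0],"roll":-0.0447},{"hand":0.0854,"delta_pos":[-0.004,-0.054,0],"roll":-0.0447},{"hand":0.0854,"delta_pos":[0,0,-0.02],"roll":0},{"hand":0.0854,"delta_pos":[0,0,0],"roll":0}]'
cat > st.py <<'E'
from h import *
o=ctrl.get_obs(); R=np.array(o['orientation']); print('t',round(float(o['time']),2),'p',np.round(o['position'],4),'yaw_y',round(np.degrees(np.arctan2(R[1,1],R[0,1])),2),'F',np.round(o['force'],1),'T',np.round(o['wrist_torque'],2),'gap',round(float(o['finger_gap'])*85.4,1),'tilt',np.round(R[:,2],3),'j',np.round(o['joint_positions'],2))
E
python3 st.py
```

```text
time: 2.48
position: [0.4546, -0.2942, 0.2099]
orientation: [[-0.378, 0.926, -0.003], [0.926, 0.378, 0.001], [0.002, -0.003, -1.0]]
force: [0.6, 0.3, -0.2]
finger_gap: 0.999
t 2.48 p [ 0.4546 -0.2942  0.2099] yaw_y 22.23 F [ 0.6  0.3 -0.2] T [ 0.09 -0.06  0.01] gap 85.3 tilt [-0.003  0.001 -1.   ] j [-0.26  0.15  0.84  1.79 -0.12  1.25  1.  ]
```

```bash
python3 -m inch '[{"hand":0.0854,"delta_pos":[0.0018,0,-0.045],"roll":0},{"hand":0.0854,"delta_pos":[0,0,-0.045],"roll":0},{"hand":0.0854,"delta_pos":[0,0,-0.045],"roll":0},{"hand":0.0854,"delta_pos":[0,0,-0.025],"roll":0},{"hand":0.0854,"delta_pos":[0,0,0],"roll":0}]'
python3 st.py; python3 - <<'E'
from h import *
c=cap('scene'); b=cv2.resize(c['image'][150:290,110:260],None,fx=4,fy=4,interpolation=cv2.INTER_CUBIC); cv2.imwrite('pics/g1.png',b[...,::-1])
c=cap('top'); b=cv2.resize(c['image'][170:240,280:400],None,fx=6,fy=6,interpolation=cv2.INTER_CUBIC); cv2.imwrite('pics/g1t.png',b[...,::-1])
E
```

```text
time: 3.1
position: [0.4569, -0.2929, 0.0503]
orientation: [[-0.381, 0.925, -0.003], [0.925, 0.381, 0.001], [0.002, -0.002, -1.0]]
force: [1.0, -0.6, 0.2]
finger_gap: 0.998
t 3.1 p [ 0.4569 -0.2929  0.0503] yaw_y 22.38 F [ 1.  -0.6  0.2] T [-0.03  0.01  0.01] gap 85.3 tilt [-0.003  0.001 -1.   ] j [-0.16  0.37  0.77  1.95 -0.31  0.95  1.15]
```

View pics/g1.png

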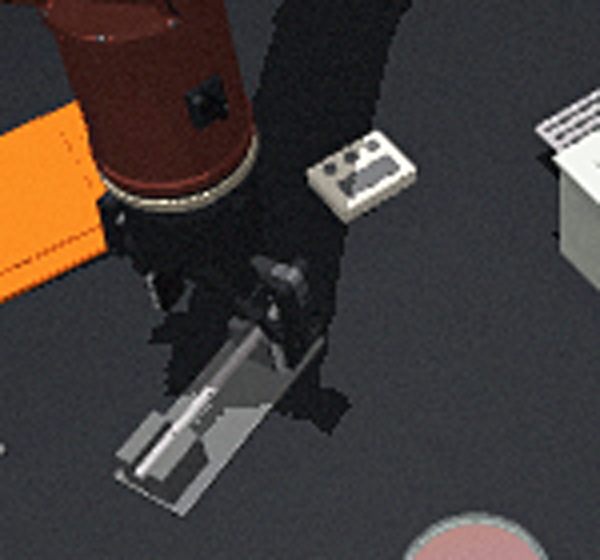

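View pics/g1t.png

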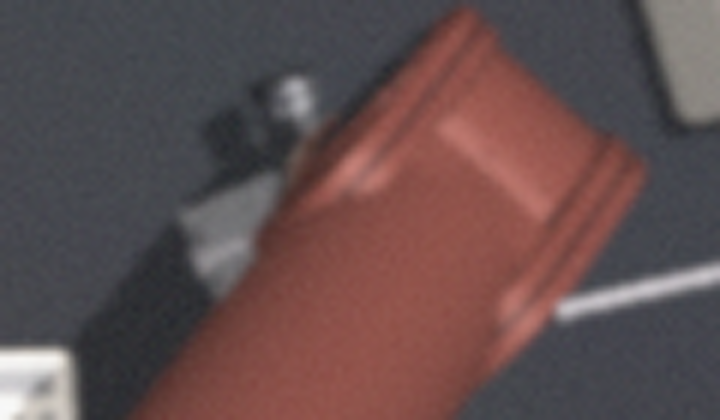

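The open fingers straddle the pin next to the head-side block, at crop (255,330), with a clear strip of shank under them. I'll go down and grip.

```bash
python3 -m inch '[{"hand":0.0854,"delta_pos":[0,-0.0014,-0.015],"roll":0},{"hand":0.0854,"delta_pos":[0,0,-0.014],"roll":0},{"hand":0.0854,"delta_pos":[0,0,-0.010],"roll":0},{"hand":0.0854,"delta_pos":[0,0,0],"roll":0}]'
python3 st.py;  python3 -m inch '[{"hand":0.0,"delta_pos":[0,0,0],"roll":0},{"hand":0.0,"delta_pos":[0,0,0],"roll":0},{"hand":0.0,"delta_pos":[0,0,0],"roll":0},{"hand":0.0,"delta_pos":[0,0,0],"roll":0},{"hand":0.0,"delta_pos":[0,0,0],"roll":0},{"hand":0.0,"delta_pos":[0,0,0],"roll":0}]'; python3 st.py
```

```text
time: 3.7
position: [0.4567, -0.2956, 0.0113]
orientation: [[-0.379, 0.925, -0.002], [0.925, 0.379, 0.0], [0.001, -0.002, -1.0]]
force: [0.3, 0.3, -0.8]
finger_gap: 0.997
t 3.7 p [ 0.4567 -0.2956  0.0113] yaw_y 22.28 F [ 0.3  0.3 -0.8] T [-0.01 -0.03  0.  ] gap 85.1 tilt [-0.002  0.    -1.   ] j [-0.12  0.43  0.74  1.97 -0.37  0.88  1.2 ]
time: 4.45
position: [0.4576, -0.2959, 0.0125]
orientation: [[-0.379, 0.925, 0.0], [0.925, 0.379, 0.0], [-0.0, 0.0, -1.0]]
force: [-0.5, 0.1, 5.7]
finger_gap: 0.08
t 4.45 p [ 0.4576 -0.2959  0.0125] yaw_y 22.29 F [-0.5  0.1  5.7] T [0.22 0.2  0.02] gap 6.8 tilt [ 0.  0. -1.] j [-0.12  0.43  0.74  1.97 -0.37  0.88  1.2 ]
```

```bash
python3 -m inch '[{"hand":0.0,"delta_pos":[0,0,0.02],"roll":0},{"hand":0.0,"delta_pos":[0,0,0.03],"roll":0},{"hand":0.0,"delta_pos":[0,0,0.05],"roll":0},{"hand":0.0,"delta_pos":[0,0,0.05],"roll":0},{"hand":0.0,"delta_pos":[0,0,0],"roll":0}]'; python3 st.py;  python3 - <<'E'
from h import *
c=cap('scene'); b=cv2.resize(c['image'][130:290,90:260],None,fx=3.6,fy=3.6,interpolation=cv2.INTER_CUBIC); cv2.imwrite('pics/g2.png',b[...,::-1])
E
```

```text
time: 5.08
position: [0.4592, -0.2974, 0.1669]
orientation: [[-0.379, 0.925, 0.007], [0.925, 0.379, -0.002], [-0.004, 0.006, -1.0]]
force: [0.1, 0.2, -1.8]
finger_gap: 0.079
t 5.08 p [ 0.4592 -0.2974  0.1669] yaw_y 22.26 F [ 0.1  0.2 -1.8] T [ 0.02 -0.04  0.03] gap 6.8 tilt [ 0.007 -0.002 -1.   ] j [-0.25  0.21  0.85  1.84 -0.17  1.16  1.04]
```

View pics/g2.png

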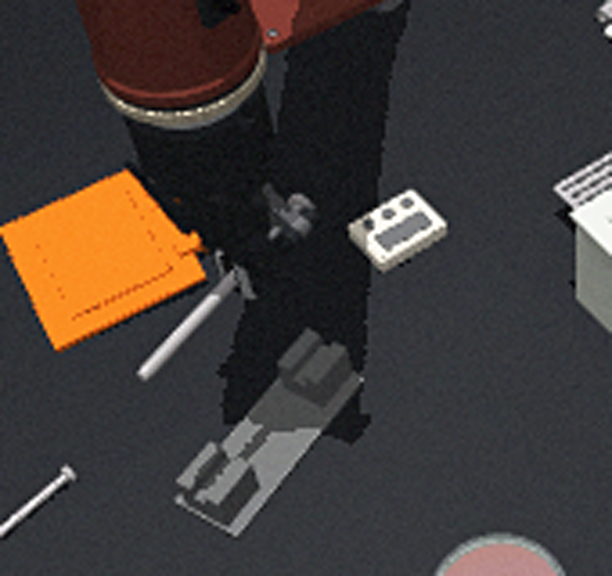

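The pin is held near its head and is clear of the rest. The nose is at crop (145,375) and the fingers at (240,275). I'll carry it over to the +y end of the hinge.

```bash
python3 -m inch '[{"hand":0.0,"delta_pos":[0.0171,0.0497,0],"roll":-0.0376},{"hand":0.0,"delta_pos":[0.0171,0.0497,0],"roll":-0.0376},{"hand":0.0,"delta_pos":[0.0171,0.0497,0],"roll":-0.0376},{"hand":0.0,"delta_pos":[0.0171,0.0497,0],"roll":-0.0376},{"hand":0.0,"delta_pos":[0.0171,0.0497,0],"roll":-0.0376},{"hand":0.0,"delta_pos":[0.0171,0.0497,0],"roll":-0.0376},{"hand":0.0,"delta_pos":[0.0171,0.0497,0],"roll":-0.0376},{"hand":0.0,"delta_pos":[0.0171,0.0497,0],"roll":-0.0376},{"hand":0.0,"delta_pos":[0.0171,0.0497,0],"roll":-0.0376},{"hand":0.0,"delta_pos":[0.0171,0.0497,0],"roll":-0.0376},{"hand":0.0,"delta_pos":[0,0,-0.03],"roll":0},{"hand":0.0,"delta_pos":[0,0,-0.03],"roll":0},{"hand":0.0,"delta_pos":[0,0,0],"roll":0}]'; python3 st.py;  python3 - <<'E'
from h import *
import pickle
c=cap('scene');pickle.dump(c,open('scene1.pkl','wb')); b=cv2.resize(c['image'][100:260,240:440],None,fx=3.8,fy=3.7,interpolation=cv2.INTER_CUBIC); cv2.imwrite('pics/g3.png',b[...,::-1])
c=cap('top');pickle.dump(c,open('top1.pkl','wb')); b=cv2.resize(c['image'][110:220,130:290],None,fx=4.9,fy=4.9,interpolation=cv2.INTER_CUBIC); cv2.imwrite('pics/g3t.png',b[...,::-1])
E
```

```text
time: 6.75
position: [0.6261, 0.2004, 0.099]
orientation: [[-0.013, 1.0, -0.006], [1.0, 0.013, -0.003], [-0.003, -0.006, -1.0]]
force: [-0.6, -0.8, 0.3]
finger_gap: 0.081
t 6.75 p [0.6261 0.2004 0.099 ] yaw_y 0.74 F [-0.6 -0.8  0.3] T [ 0.02 -0.    0.01] gap 7.0 tilt [-0.006 -0.003 -1.   ] j [-0.82  0.5   0.6   1.61 -0.3   1.13 -0.14]
```

View pics/g3.png

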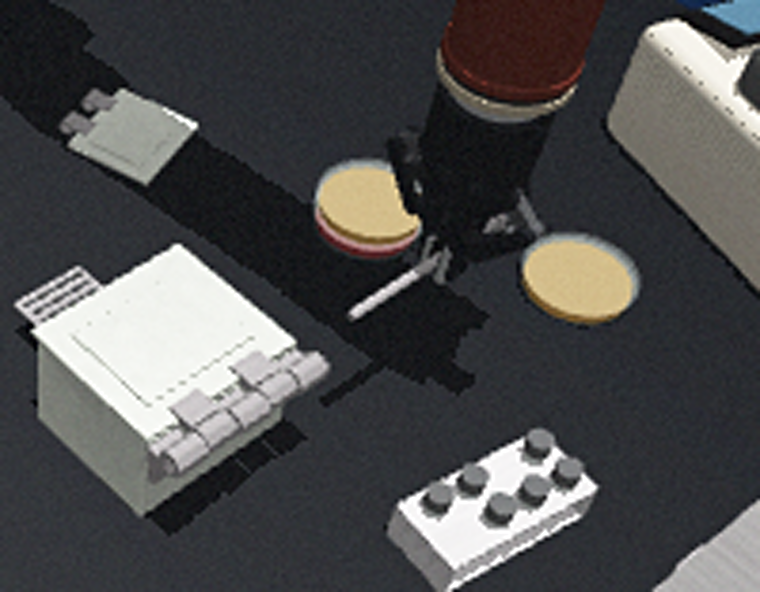

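View pics/g3t.png

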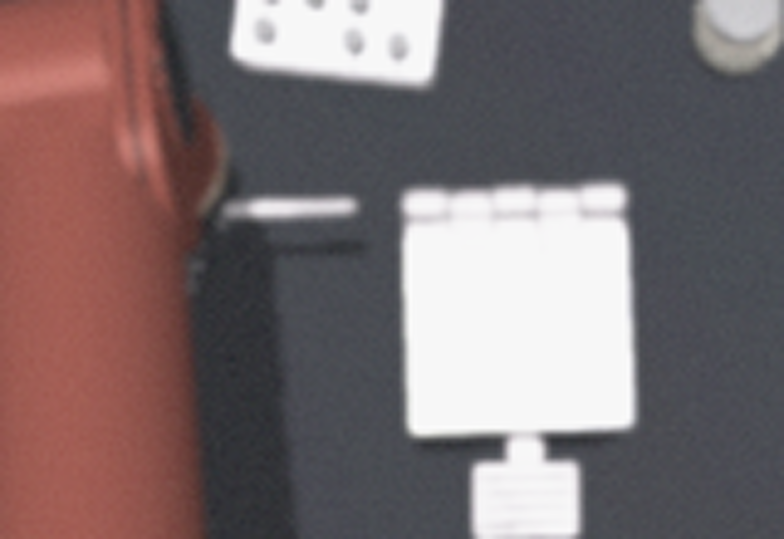

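```bash
python3 - <<'E'
from h import *
import pickle
# pin centreline from both views: threshold bright, restricted window
out={}
for n,box,th in (('top',(176,148,205,157),150),('scene',(330,165,352,187),120)):
    c=pickle.load(open(n+'1.pkl','rb')); x0,y0,x1,y1=box
    g=c['image'].astype(float).mean(2)[y0:y1,x0:x1]
    l=(g>th).astype(np.uint8); k,lab,st,ce=cv2.connectedComponentsWithStats(l,connectivity=8); i=1+np.argmax(st[1:,4]); print(n,st[i],[x0,y0])
    P=cloud(c)[y0:y1,x0:x1][lab==i]; P=P[(P[:,2]>.08)&(P[:,2]<.15)]
    A=np.c_[P[:,1],np.ones(len(P))]
    cx=np.linalg.lstsq(A,P[:,0],rcond=None)[0]; cz=np.linalg.lstsq(A,P[:,2],rcond=None)[0]
    print('depth line: n',len(P),'x(y)=',cx,'z(y)=',cz,'at y=.15 x',cx[0]*.15+cx[1],'z',cz[0]*.15+cz[1],'y range',np.percentile(P[:,1],[0,2,98,100]))
    v,u=np.nonzero(lab==i); w=g[v,u]-70
    W=np.array([onplane(c,a+x0,b+y0,.117) for a,b in zip(u,v)])
    B=np.c_[W[:,1],np.ones(len(W))]*np.sqrt(w)[:,None]
    r=np.linalg.lstsq(B,W[:,0]*np.sqrt(w),rcond=None)[0]; print('plane .117 x(y)',r,'at .15:',r[0]*.15+r[1],'yrange',W[:,1].min(),W[:,1].max())
E
```

```text
top [ 2  2 24  4 69] [176, 148]
depth line: n 65 x(y)= [0.00796895 0.62463699] z(y)= [0.02291594 0.11844708] at y=.15 x 0.6258323320479836 z 0.12188447180335682 y range [0.11088225 0.11292527 0.17582964 0.18108418]
plane .117 x(y) [0.00216087 0.62655634] at .15: 0.6268804707338964 yrange 0.11206618428958329 0.18276804352080708
scene [ 2  7 20 14 60] [330, 165]
depth line: n 60 x(y)= [-0.01186863  0.62948672] z(y)= [0.00151795 0.11944253] at y=.15 x 0.6277064293113466 z 0.11967022302316417 y range [0.10750709 0.10833301 0.176139   0.17665492]
plane .117 x(y) [-0.01298986  0.6279131 ] at .15: 0.6259646237729047 yrange 0.10881149140767898 0.1803057822742633
```

```bash
python3 -m inch '[{"hand":0.0,"delta_pos":[0.0025,0,-0.013],"roll":0},{"hand":0.0,"delta_pos":[0.0025,0,-0.0135],"roll":0},{"hand":0.0,"delta_pos":[0,-0.015,0],"roll":0},{"hand":0.0,"delta_pos":[0,0,0],"roll":0},{"hand":0.0,"delta_pos":[0,0,0],"roll":0}]'; python3 st.py;  python3 - <<'E'
from h import *
import pickle
c=cap('scene');pickle.dump(c,open('scene2.pkl','wb')); b=cv2.resize(c['image'][150:250,260:380],None,fx=6.4,fy=6,interpolation=cv2.INTER_CUBIC); cv2.imwrite('pics/g4.png',b[...,::-1])
c=cap('top');pickle.dump(c,open('top2.pkl','wb')); b=cv2.resize(c['image'][135:175,170:270],None,fx=7.9,fy=7.9,interpolation=cv2.INTER_CUBIC); cv2.imwrite('pics/g4t.png',b[...,::-1])
E
```

```text
time: 7.48
position: [0.6338, 0.1859, 0.0763]
orientation: [[-0.012, 1.0, 0.001], [1.0, 0.012, 0.0], [0.0, 0.001, -1.0]]
force: [0.4, 0.5, -0.9]
finger_gap: 0.082
t 7.47 p [0.6338 0.1859 0.0763] yaw_y 0.71 F [ 0.4  0.5 -0.9] T [0.01 0.   0.02] gap 7.0 tilt [ 0.001  0.    -1.   ] j [-0.79  0.53  0.59  1.63 -0.32  1.08 -0.1 ]
```

View pics/g4.png

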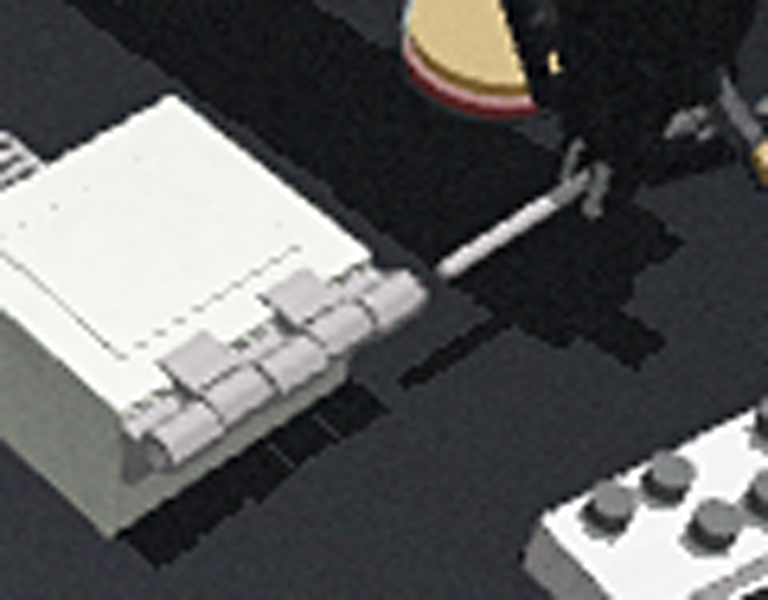

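View pics/g4t.png

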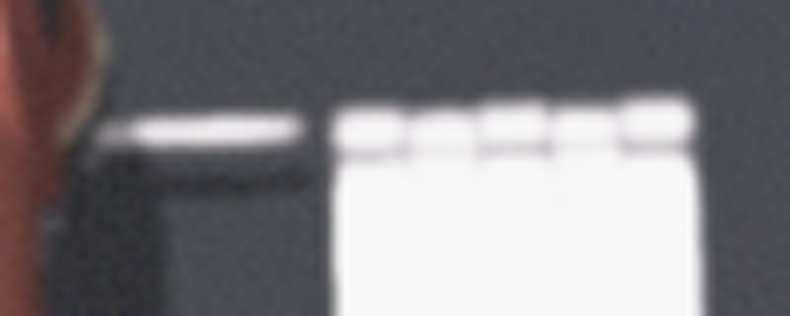

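```bash
cat > m.py <<'E'
from h import *
# precise: sub-pixel centre of pin and rear edge of knuckles in top view
def edges(c,u,v0,v1,th=130):
    g=c['image'].astype(float).mean(2)[:,u]
    r=[]
    for v in range(v0,v1):
        a,b=g[v],g[v+1]
        if (a-th)*(b-th)<0: r.append(v+(th-a)/(b-a))
    return r
E
python3 - <<'E'
from m import *
import pickle
c=pickle.load(open('top2.pkl','rb'))
for u in range(186,209):
    e=edges(c,u,143,160); 
    if len(e)==2: print(u,np.round(e,2),[onplane(c,u,v,.0938)[:2].round(4).tolist() for v in e],onplane(c,u,sum(e)/2,.0938)[0].round(4))
for u in (215,217,219): print(u,c['image'][143:160,u].mean(1).round(0).tolist(), c['image'][143:160,195].mean(1).round(0).tolist())
s=pickle.load(open('scene2.pkl','rb')); P=cloud(s).reshape(-1,3)
from scipy.optimize import least_squares
def fit(q,r): return least_squares(lambda p:np.hypot(q[:,0]-p[0],q[:,2]-p[1])-r,[.633,.09],loss='soft_l1',f_scale=.002).x
for a,b,r in ((.1,.125,.0045),(.125,.16,.0045),(.056,.074,.01)):
    q=P[(P[:,1]>a)&(P[:,1]<b)&(P[:,0]>.622)&(P[:,0]<.66)&(P[:,2]>.082)&(P[:,2]<.115)]; 
    if r==.01: q=q[q[:,0]>.628]
    print(a,len(q),fit(q,r).round(4))
E
```

```text
186 [150.07 152.47] [[0.6368, 0.1615], [0.6292, 0.1616]] 0.633
187 [149.49 152.78] [[0.6385, 0.1583], [0.6281, 0.1584]] 0.6333
188 [149.27 153.12] [[0.6392, 0.1552], [0.627, 0.1553]] 0.6331
189 [149.16 153.35] [[0.6394, 0.1521], [0.6262, 0.1522]] 0.6328
190 [149.06 153.41] [[0.6397, 0.1489], [0.626, 0.1491]] 0.6328
191 [149.1 153.4] [[0.6395, 0.1458], [0.626, 0.146]] 0.6327
192 [149.08 153.36] [[0.6395, 0.1427], [0.626, 0.1428]] 0.6327
193 [149.04 153.36] [[0.6396, 0.1396], [0.6259, 0.1397]] 0.6327
194 [149.03 153.4 ] [[0.6395, 0.1364], [0.6258, 0.1366]] 0.6326
196 [148.88 153.39] [[0.6399, 0.1302], [0.6257, 0.1303]] 0.6328
197 [148.69 153.37] [[0.6404, 0.1271], [0.6256, 0.1272]] 0.633
198 [148.66 153.38] [[0.6404, 0.1239], [0.6256, 0.1241]] 0.633
199 [148.68 153.28] [[0.6403, 0.1208], [0.6258, 0.121]] 0.6331
200 [148.66 153.3 ] [[0.6403, 0.1177], [0.6257, 0.1178]] 0.633
201 [148.7  153.26] [[0.6401, 0.1145], [0.6258, 0.1147]] 0.633
202 [148.71 153.13] [[0.6401, 0.1114], [0.6261, 0.1116]] 0.6331
203 [148.76 153.04] [[0.6398, 0.1083], [0.6263, 0.1085]] 0.6331
204 [148.76 152.96] [[0.6
[... 282 characters left out ...]
0, 245.0, 245.0, 232.0, 210.0, 220.0, 242.0, 247.0, 247.0, 247.0] [79.0, 77.0, 74.0, 77.0, 79.0, 87.0, 130.0, 203.0, 233.0, 219.0, 153.0, 96.0, 75.0, 70.0, 61.0, 52.0, 59.0]
217 [80.0, 77.0, 77.0, 78.0, 96.0, 144.0, 212.0, 240.0, 246.0, 245.0, 232.0, 211.0, 222.0, 243.0, 247.0, 247.0, 247.0] [79.0, 77.0, 74.0, 77.0, 79.0, 87.0, 130.0, 203.0, 233.0, 219.0, 153.0, 96.0, 75.0, 70.0, 61.0, 52.0, 59.0]
219 [75.0, 78.0, 78.0, 78.0, 96.0, 142.0, 205.0, 238.0, 244.0, 241.0, 227.0, 217.0, 230.0, 244.0, 247.0, 247.0, 247.0] [79.0, 77.0, 74.0, 77.0, 79.0, 87.0, 130.0, 203.0, 233.0, 219.0, 153.0, 96.0, 75.0, 70.0, 61.0, 52.0, 59.0]
0.1 28 [0.6338 0.0934]
0.125 35 [0.6336 0.0933]
0.056 37 [0.6316 0.0898]
```

The pin points straight at knuckle 1, with the nose at scene crop (440,270) and the knuckle end at (425,290). It sits about 2.5 mm too far in +x and 3.6 mm too high, so I'll correct that and then feel forward in small steps.

```bash
python3 -m inch '[{"hand":0.0,"delta_pos":[-0.0026,0,-0.0037],"roll":0},{"hand":0.0,"delta_pos":[0,0,0],"roll":0},{"hand":0.0,"delta_pos":[0,0,0],"roll":0}]'; python3 st.py; python3 -m inch '[{"hand":0.0,"delta_pos":[0,-0.005,0],"roll":0},{"hand":0.0,"delta_pos":[0,0,0],"roll":0}]';  python3 st.py
```

```text
time: 7.95
position: [0.6308, 0.1863, 0.0721]
orientation: [[-0.013, 1.0, -0.0], [1.0, 0.013, 0.0], [0.0, -0.0, -1.0]]
force: [0.1, 0.6, -0.9]
finger_gap: 0.076
t 7.95 p [0.6308 0.1863 0.0721] yaw_y 0.76 F [ 0.1  0.6 -0.9] T [-0.06 -0.02  0.05] gap 6.5 tilt [-0.  0. -1.] j [-0.79  0.53  0.59  1.64 -0.32  1.07 -0.1 ]
time: 8.2
position: [0.631, 0.1803, 0.0722]
orientation: [[-0.012, 1.0, 0.0], [1.0, 0.012, -0.0], [-0.0, 0.0, -1.0]]
force: [0.3, 0.1, -1.0]
finger_gap: 0.079
t 8.2 p [0.631  0.1803 0.0722] yaw_y 0.69 F [ 0.3  0.1 -1. ] T [0.   0.04 0.  ] gap 6.8 tilt [ 0. -0. -1.] j [-0.79  0.52  0.59  1.64 -0.32  1.07 -0.09]
```

```bash
python3 -m inch '[{"hand":0.0,"delta_pos":[0,-0.003,0.0003],"roll":0},{"hand":0.0,"delta_pos":[0,-0.003,0],"roll":0},{"hand":0.0,"delta_pos":[0,-0.002,0],"roll":0},{"hand":0.0,"delta_pos":[0,0,0],"roll":0}]';  python3 st.py;python3 -m inch '[{"hand":0.0,"delta_pos":[0,-0.002,0],"roll":0},{"hand":0.0,"delta_pos":[0,-0.002,0],"roll":0},{"hand":0.0,"delta_pos":[0,0,0],"roll":0}]';  python3 st.py
```

```text
time: 8.7
position: [0.6309, 0.1729, 0.0724]
orientation: [[-0.013, 1.0, -0.0], [1.0, 0.013, -0.0], [-0.0, -0.0, -1.0]]
force: [0.1, -0.3, -1.3]
finger_gap: 0.08
t 8.7 p [0.6309 0.1729 0.0724] yaw_y 0.73 F [ 0.1 -0.3 -1.3] T [0.05 0.02 0.01] gap 6.9 tilt [-0. -0. -1.] j [-0.78  0.52  0.59  1.65 -0.32  1.07 -0.08]
time: 9.07
position: [0.6309, 0.1689, 0.0724]
orientation: [[-0.013, 1.0, -0.0], [1.0, 0.013, -0.0], [-0.0, -0.0, -1.0]]
force: [0.4, 0.1, -0.4]
finger_gap: 0.08
t 9.07 p [0.6309 0.1689 0.0724] yaw_y 0.73 F [ 0.4  0.1 -0.4] T [-0.02 -0.05  0.03] gap 6.8 tilt [-0. -0. -1.] j [-0.77  0.52  0.59  1.65 -0.32  1.07 -0.07]
```

```bash
python3 -m inch '[{"hand":0.0,"delta_pos":[0,-0.002,0],"roll":0},{"hand":0.0,"delta_pos":[0,-0.002,0],"roll":0},{"hand":0.0,"delta_pos":[0,0,0],"roll":0}]';  python3 st.py;python3 -m inch '[{"hand":0.0,"delta_pos":[0,-0.002,0],"roll":0},{"hand":0.0,"delta_pos":[0,-0.002,0],"roll":0},{"hand":0.0,"delta_pos":[0,0,0],"roll":0}]';  python3 st.py
```

```text
time: 9.45
position: [0.6309, 0.1649, 0.0724]
orientation: [[-0.013, 1.0, -0.0], [1.0, 0.013, -0.0], [-0.0, -0.0, -1.0]]
force: [-0.6, -0.2, -1.4]
finger_gap: 0.078
t 9.45 p [0.6309 0.1649 0.0724] yaw_y 0.73 F [-0.6 -0.2 -1.4] T [ 0.01  0.   -0.01] gap 6.7 tilt [-0. -0. -1.] j [-0.77  0.52  0.59  1.66 -0.32  1.07 -0.07]
time: 9.82
position: [0.6309, 0.1609, 0.0724]
orientation: [[-0.013, 1.0, -0.0], [1.0, 0.013, -0.0], [-0.0, -0.0, -1.0]]
force: [-0.1, -0.3, -0.5]
finger_gap: 0.079
t 9.82 p [0.6309 0.1609 0.0724] yaw_y 0.73 F [-0.1 -0.3 -0.5] T [-0.   -0.   -0.01] gap 6.8 tilt [-0. -0. -1.] j [-0.77  0.51  0.59  1.66 -0.32  1.07 -0.06]
```

```bash
python3 -m inch '[{"hand":0.0,"delta_pos":[0,-0.002,0],"roll":0},{"hand":0.0,"delta_pos":[0,-0.002,0],"roll":0},{"hand":0.0,"delta_pos":[0,0,0],"roll":0}]';  python3 st.py; python3 - <<'E'
from h import *
c=cap('scene'); b=cv2.resize(c['image'][150:250,260:380],None,fx=6.4,fy=6,interpolation=cv2.INTER_CUBIC); cv2.imwrite('pics/g5.png',b[...,::-1])
E
```

```text
time: 10.2
position: [0.6309, 0.1569, 0.0724]
orientation: [[-0.013, 1.0, 0.0], [1.0, 0.013, -0.0], [-0.0, 0.0, -1.0]]
force: [-0.4, 0.5, -1.5]
finger_gap: 0.08
t 10.2 p [0.6309 0.1569 0.0724] yaw_y 0.73 F [-0.4  0.5 -1.5] T [-0.03 -0.    0.03] gap 6.8 tilt [ 0. -0. -1.] j [-0.76  0.51  0.6   1.66 -0.32  1.07 -0.06]
```

View pics/g5.png

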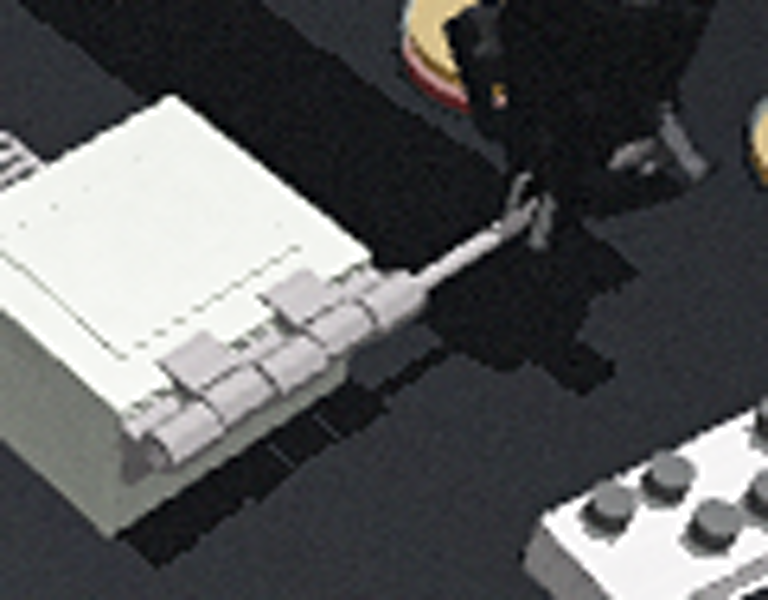

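The nose has gone into knuckle 1 with no contact force; the shank meets the knuckle at crop (420,285). On towards knuckle 2.

```bash
python3 -m inch '[{"hand":0.0,"delta_pos":[0,-0.0025,0],"roll":0},{"hand":0.0,"delta_pos":[0.0001,-0.0025,0],"roll":0},{"hand":0.0,"delta_pos":[0,-0.0025,0],"roll":0},{"hand":0.0,"delta_pos":[0,-0.0025,0],"roll":0},{"hand":0.0,"delta_pos":[0,0,0],"roll":0}]';  python3 st.py;python3 -m inch '[{"hand":0.0,"delta_pos":[0,-0.002,0],"roll":0},{"hand":0.0,"delta_pos":[0,-0.002,0],"roll":0},{"hand":0.0,"delta_pos":[0,0,0],"roll":0}]';  python3 st.py
```

```text
time: 10.88
position: [0.631, 0.1468, 0.0724]
orientation: [[-0.013, 1.0, 0.0], [1.0, 0.013, -0.0], [-0.0, 0.0, -1.0]]
force: [0.2, 0.4, -1.7]
finger_gap: 0.075
t 10.88 p [0.631  0.1468 0.0724] yaw_y 0.72 F [ 0.2  0.4 -1.7] T [ 0.08  0.02 -0.05] gap 6.4 tilt [ 0. -0. -1.] j [-0.75  0.51  0.6   1.67 -0.32  1.07 -0.04]
time: 11.25
position: [0.6309, 0.1429, 0.0724]
orientation: [[-0.013, 1.0, -0.0], [1.0, 0.013, -0.0], [-0.0, -0.0, -1.0]]
force: [0.1, 0.0, -1.3]
finger_gap: 0.077
t 11.25 p [0.6309 0.1429 0.0724] yaw_y 0.73 F [ 0.1  0.  -1.3] T [ 0.02  0.04 -0.01] gap 6.6 tilt [-0. -0. -1.] j [-0.75  0.51  0.6   1.67 -0.32  1.06 -0.04]
```

```bash
python3 -m inch '[{"hand":0.0,"delta_pos":[0,-0.0015,0],"roll":0},{"hand":0.0,"delta_pos":[0,-0.0015,0],"roll":0},{"hand":0.0,"delta_pos":[0,0,0],"roll":0}]';  python3 st.py
```

```text
time: 11.62
position: [0.631, 0.1399, 0.0724]
orientation: [[-0.013, 1.0, -0.0], [1.0, 0.013, -0.0], [-0.0, -0.0, -1.0]]
force: [-0.2, -0.3, -0.8]
finger_gap: 0.077
t 11.62 p [0.631  0.1399 0.0724] yaw_y 0.73 F [-0.2 -0.3 -0.8] T [-0.07 -0.04  0.01] gap 6.6 tilt [-0. -0. -1.] j [-0.74  0.51  0.6   1.67 -0.32  1.06 -0.03]
```

```bash
python3 -m inch '[{"hand":0.0,"delta_pos":[0,-0.0015,0],"roll":0},{"hand":0.0,"delta_pos":[0,0,0],"roll":0}]';  python3 st.py;python3 -m inch '[{"hand":0.0,"delta_pos":[0,-0.0015,0],"roll":0},{"hand":0.0,"delta_pos":[0,0,0],"roll":0}]';  python3 st.py
```

```text
time: 11.88
position: [0.6309, 0.1385, 0.0724]
orientation: [[-0.013, 1.0, -0.0], [1.0, 0.013, -0.0], [-0.0, -0.0, -1.0]]
force: [-0.9, 0.4, -0.5]
finger_gap: 0.081
t 11.88 p [0.6309 0.1385 0.0724] yaw_y 0.74 F [-0.9  0.4 -0.5] T [ 0.01  0.07 -0.05] gap 6.9 tilt [-0. -0. -1.] j [-0.74  0.51  0.6   1.67 -0.32  1.06 -0.03]
time: 12.12
position: [0.6308, 0.1371, 0.0724]
orientation: [[-0.013, 1.0, -0.0], [1.0, 0.013, -0.0], [-0.0, -0.0, -1.0]]
force: [-0.7, -0.5, -1.5]
finger_gap: 0.079
t 12.12 p [0.6308 0.1371 0.0724] yaw_y 0.74 F [-0.7 -0.5 -1.5] T [-0.01  0.13 -0.11] gap 6.7 tilt [-0. -0. -1.] j [-0.74  0.5   0.6   1.67 -0.32  1.06 -0.03]
```

```bash
python3 -m inch '[{"hand":0.0,"delta_pos":[0,-0.0015,0],"roll":0},{"hand":0.0,"delta_pos":[0,0,0],"roll":0}]';  python3 st.py;
```

```text
time: 12.38
position: [0.6308, 0.1355, 0.0724]
orientation: [[-0.013, 1.0, -0.0], [1.0, 0.013, -0.0], [-0.0, -0.0, -1.0]]
force: [-1.4, 0.1, -0.4]
finger_gap: 0.08
t 12.38 p [0.6308 0.1355 0.0724] yaw_y 0.74 F [-1.4  0.1 -0.4] T [ 0.02  0.23 -0.06] gap 6.8 tilt [-0. -0. -1.] j [-0.74  0.5   0.6   1.67 -0.32  1.06 -0.02]
```

A small −x reaction shows that the nose is in the lid's knuckle and is shifting the lid +x. I'll keep going.

```bash
python3 -m inch '[{"hand":0.0,"delta_pos":[0,-0.0015,0],"roll":0},{"hand":0.0,"delta_pos":[0,-0.0015,0],"roll":0},{"hand":0.0,"delta_pos":[0,0,0],"roll":0}]';  python3 st.py;python3 -m inch '[{"hand":0.0,"delta_pos":[0,-0.002,0],"roll":0},{"hand":0.0,"delta_pos":[0,-0.002,0],"roll":0},{"hand":0.0,"delta_pos":[0,0,0],"roll":0}]';  python3 st.py
```

```text
time: 12.75
position: [0.6309, 0.1324, 0.0724]
orientation: [[-0.013, 1.0, -0.0], [1.0, 0.013, -0.0], [-0.0, -0.0, -1.0]]
force: [-1.3, 0.4, -0.9]
finger_gap: 0.078
t 12.75 p [0.6309 0.1324 0.0724] yaw_y 0.73 F [-1.3  0.4 -0.9] T [-0.08  0.21 -0.12] gap 6.6 tilt [-0. -0. -1.] j [-0.73  0.5   0.6   1.68 -0.32  1.06 -0.02]
time: 13.12
position: [0.631, 0.1283, 0.0724]
orientation: [[-0.013, 1.0, -0.0], [1.0, 0.013, -0.0], [-0.0, -0.0, -1.0]]
force: [-1.4, -0.2, -0.9]
finger_gap: 0.081
t 13.12 p [0.631  0.1283 0.0724] yaw_y 0.72 F [-1.4 -0.2 -0.9] T [-0.11  0.17 -0.06] gap 6.9 tilt [-0. -0. -1.] j [-0.73  0.5   0.6   1.68 -0.32  1.06 -0.01]
```

```bash
python3 -m inch '[{"hand":0.0,"delta_pos":[0,-0.002,0],"roll":0},{"hand":0.0,"delta_pos":[0,-0.002,0],"roll":0},{"hand":0.0,"delta_pos":[0,-0.002,0],"roll":0},{"hand":0.0,"delta_pos":[0,0,0],"roll":0}]';  python3 st.py
```

```text
time: 13.62
position: [0.631, 0.1222, 0.0725]
orientation: [[-0.013, 1.0, 0.0], [1.0, 0.013, -0.0], [-0.0, 0.0, -1.0]]
force: [-0.5, -0.5, -0.9]
finger_gap: 0.079
t 13.62 p [0.631  0.1222 0.0725] yaw_y 0.73 F [-0.5 -0.5 -0.9] T [-0.09  0.09 -0.03] gap 6.7 tilt [ 0. -0. -1.] j [-0.72  0.5   0.6   1.68 -0.32  1.06 -0.  ]
```

```bash
python3 -m inch '[{"hand":0.0,"delta_pos":[0,-0.002,0],"roll":0},{"hand":0.0,"delta_pos":[0.0001,-0.002,0],"roll":0},{"hand":0.0,"delta_pos":[0,-0.002,0],"roll":0},{"hand":0.0,"delta_pos":[0,0,0],"roll":0}]';  python3 st.py;python3 -m inch '[{"hand":0.0,"delta_pos":[0,-0.0015,0],"roll":0},{"hand":0.0,"delta_pos":[0,-0.0015,0],"roll":0},{"hand":0.0,"delta_pos":[0,0,0],"roll":0}]';  python3 st.py
```

```text
time: 14.12
position: [0.631, 0.1162, 0.0724]
orientation: [[-0.013, 1.0, -0.0], [1.0, 0.013, -0.0], [-0.0, -0.0, -1.0]]
force: [-0.7, -0.3, -1.2]
finger_gap: 0.081
t 14.12 p [0.631  0.1162 0.0724] yaw_y 0.73 F [-0.7 -0.3 -1.2] T [-0.09  0.18 -0.06] gap 6.9 tilt [-0. -0. -1.] j [-0.71  0.5   0.61  1.68 -0.32  1.06  0.  ]
time: 14.5
position: [0.6311, 0.1134, 0.0724]
orientation: [[-0.013, 1.0, -0.0], [1.0, 0.013, -0.0], [-0.0, -0.0, -1.0]]
force: [-0.2, -1.0, -0.5]
finger_gap: 0.078
t 14.5 p [0.6311 0.1134 0.0724] yaw_y 0.74 F [-0.2 -1.  -0.5] T [-0.05  0.16 -0.04] gap 6.7 tilt [-0. -0. -1.] j [-0.71  0.5   0.61  1.69 -0.32  1.06  0.01]
```

```bash
python3 -m inch '[{"hand":0.0,"delta_pos":[0,-0.0015,0],"roll":0},{"hand":0.0,"delta_pos":[0,-0.001,0],"roll":0},{"hand":0.0,"delta_pos":[0,0,0],"roll":0}]';  python3 st.py
```

```text
time: 14.88
position: [0.6311, 0.111, 0.0724]
orientation: [[-0.013, 1.0, 0.0], [1.0, 0.013, -0.0], [-0.0, 0.0, -1.0]]
force: [-1.3, -0.7, -1.3]
finger_gap: 0.077
t 14.88 p [0.6311 0.111  0.0724] yaw_y 0.74 F [-1.3 -0.7 -1.3] T [-0.1   0.1  -0.07] gap 6.6 tilt [ 0. -0. -1.] j [-0.71  0.5   0.61  1.69 -0.32  1.06  0.01]
```

```bash
python3 -m inch '[{"hand":0.0,"delta_pos":[0,-0.0015,0],"roll":0},{"hand":0.0,"delta_pos":[0,-0.0015,0],"roll":0},{"hand":0.0,"delta_pos":[0,0,0],"roll":0}]';  python3 st.py;python3 -m inch '[{"hand":0.0,"delta_pos":[0,-0.0015,0],"roll":0},{"hand":0.0,"delta_pos":[0,-0.0015,0],"roll":0},{"hand":0.0,"delta_pos":[0,0,0],"roll":0}]';  python3 st.py
python3 - <<'E'
from h import *
c=cap('scene'); b=cv2.resize(c['image'][150:250,260:380],None,fx=6.4,fy=6,interpolation=cv2.INTER_CUBIC); cv2.imwrite('pics/g6.png',b[...,::-1])
E
```

```text
time: 15.25
position: [0.6311, 0.1079, 0.0724]
orientation: [[-0.013, 1.0, 0.0], [1.0, 0.013, -0.0], [-0.0, 0.0, -1.0]]
force: [0.1, 0.2, -1.7]
finger_gap: 0.078
t 15.25 p [0.6311 0.1079 0.0724] yaw_y 0.73 F [ 0.1  0.2 -1.7] T [0.01 0.07 0.03] gap 6.6 tilt [ 0. -0. -1.] j [-0.7   0.5   0.61  1.69 -0.32  1.06  0.02]
time: 15.62
position: [0.6311, 0.1049, 0.0724]
orientation: [[-0.013, 1.0, 0.0], [1.0, 0.013, -0.0], [-0.0, 0.0, -1.0]]
force: [-0.7, -0.6, -0.5]
finger_gap: 0.078
t 15.62 p [0.6311 0.1049 0.0724] yaw_y 0.73 F [-0.7 -0.6 -0.5] T [-0.01  0.09 -0.06] gap 6.6 tilt [ 0. -0. -1.] j [-0.7   0.49  0.61  1.69 -0.32  1.06  0.02]
```

View pics/g6.png

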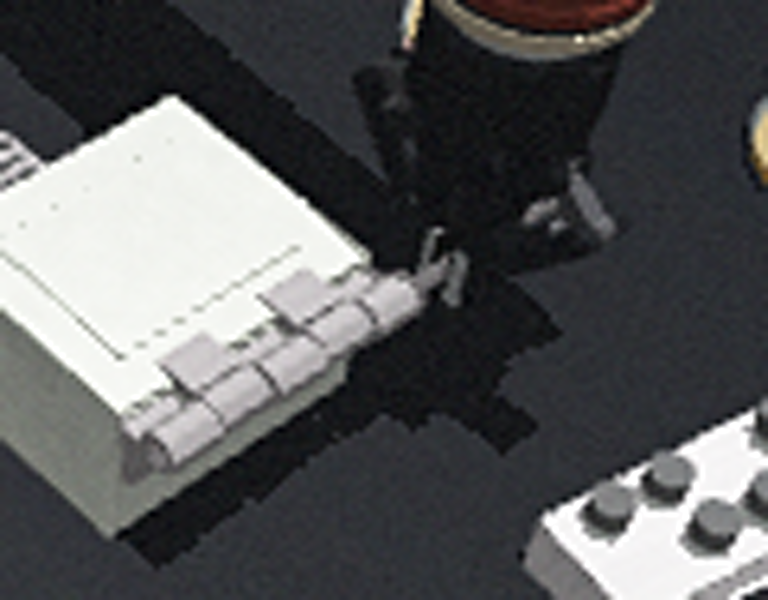

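The knuckles now line up, and the fingers at crop (445,270) are still clear of knuckle 1. I'll go about 9 mm deeper before changing the grip.

```bash
python3 -m inch '[{"hand":0.0,"delta_pos":[0,-0.0015,0],"roll":0},{"hand":0.0,"delta_pos":[0,-0.0015,0],"roll":0},{"hand":0.0,"delta_pos":[0,-0.0015,0],"roll":0},{"hand":0.0,"delta_pos":[0,0,0],"roll":0}]';  python3 st.py;python3 -m inch '[{"hand":0.0,"delta_pos":[0,-0.0015,0],"roll":0},{"hand":0.0,"delta_pos":[0,-0.0015,0],"roll":0},{"hand":0.0,"delta_pos":[0,-0.0015,0],"roll":0},{"hand":0.0,"delta_pos":[0,0,0],"roll":0}]';  python3 st.py
python3 - <<'E'
from h import *
c=cap('scene'); b=cv2.resize(c['image'][150:250,260:380],None,fx=6.4,fy=6,interpolation=cv2.INTER_CUBIC); cv2.imwrite('pics/g7.png',b[...,::-1])
E
```

```text
time: 16.18
position: [0.6311, 0.1004, 0.0725]
orientation: [[-0.013, 1.0, 0.0], [1.0, 0.013, -0.0], [-0.0, 0.0, -1.0]]
force: [-0.4, 0.5, -2.4]
finger_gap: 0.079
t 16.18 p [0.6311 0.1004 0.0725] yaw_y 0.73 F [-0.4  0.5 -2.4] T [ 0.01  0.03 -0.03] gap 6.7 tilt [ 0. -0. -1.] j [-0.69  0.49  0.61  1.69 -0.32  1.06  0.03]
time: 16.68
position: [0.6311, 0.096, 0.0725]
orientation: [[-0.013, 1.0, 0.0], [1.0, 0.013, -0.0], [-0.0, 0.0, -1.0]]
force: [0.3, 0.6, 0.1]
finger_gap: 0.075
t 16.68 p [0.6311 0.096  0.0725] yaw_y 0.74 F [0.3 0.6 0.1] T [0.04 0.02 0.02] gap 6.4 tilt [ 0. -0. -1.] j [-0.69  0.49  0.61  1.69 -0.32  1.06  0.04]
```

View pics/g7.png

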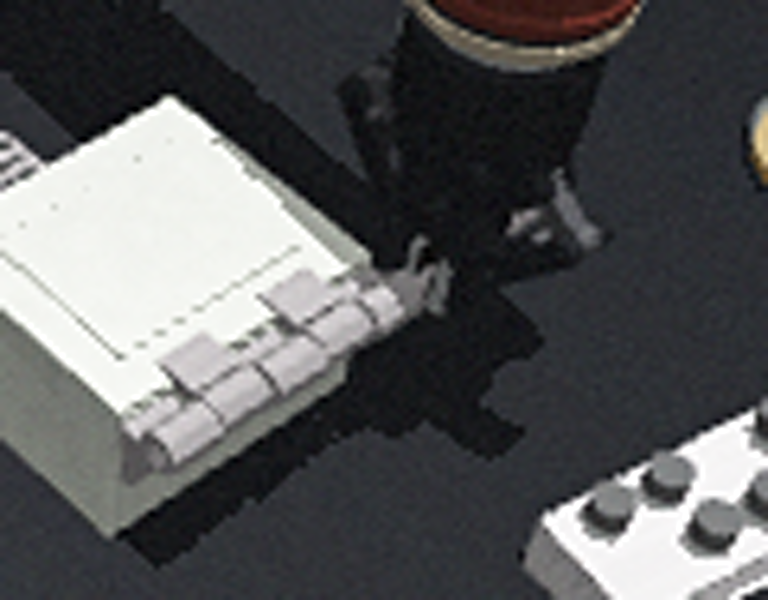

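```bash
python3 -m inch '[{"hand":0.036,"delta_pos":[0,0,0],"roll":0},{"hand":0.036,"delta_pos":[0,0,0],"roll":0},{"hand":0.036,"delta_pos":[0,0,0],"roll":0}]';  python3 st.py;python3 -m inch '[{"hand":0.036,"delta_pos":[0,0.012,-0.001],"roll":0},{"hand":0.036,"delta_pos":[0,0.014,-0.001],"roll":0},{"hand":0.036,"delta_pos":[0,0.015,-0.001],"roll":0},{"hand":0.036,"delta_pos":[0,0,-0.001],"roll":0},{"hand":0.036,"delta_pos":[0,0,0],"roll":0}]';  python3 st.py
python3 - <<'E'
from h import *
import pickle
c=cap('scene'); pickle.dump(c,open('scene3.pkl','wb'));b=cv2.resize(c['image'][150:250,280:400],None,fx=6.4,fy=6,interpolation=cv2.INTER_CUBIC); cv2.imwrite('pics/g8.png',b[...,::-1])
E
```

```text
time: 17.1
position: [0.6311, 0.0962, 0.0725]
orientation: [[-0.013, 1.0, 0.0], [1.0, 0.013, 0.0], [0.0, 0.0, -1.0]]
force: [-0.4, -0.0, 0.2]
finger_gap: 0.421
t 17.1 p [0.6311 0.0962 0.0725] yaw_y 0.75 F [-0.4 -0.   0.2] T [ 0.02 -0.   -0.03] gap 35.9 tilt [ 0.  0. -1.] j [-0.69  0.49  0.61  1.69 -0.32  1.06  0.04]
time: 17.73
position: [0.631, 0.1369, 0.0683]
orientation: [[-0.013, 1.0, -0.0], [1.0, 0.013, -0.001], [-0.0, -0.0, -1.0]]
force: [0.2, -0.8, 0.7]
finger_gap: 0.423
t 17.73 p [0.631  0.1369 0.0683] yaw_y 0.75 F [ 0.2 -0.8  0.7] T [ 0.01 -0.02 -0.04] gap 36.1 tilt [-0.    -0.001 -1.   ] j [-0.74  0.51  0.6   1.68 -0.32  1.06 -0.02]
```

View pics/g8.png

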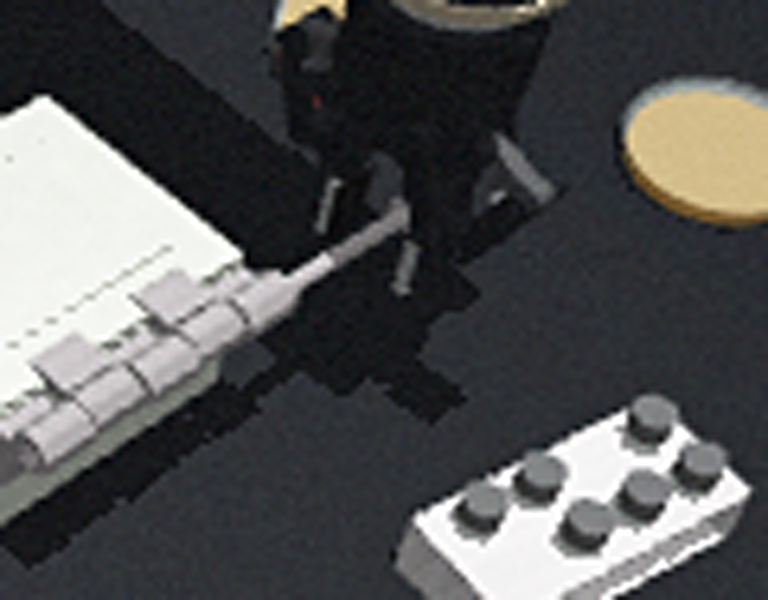

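```bash
python3 - <<'E'
from h import *
import pickle
c=pickle.load(open('scene3.pkl','rb')); P=cloud(c)
for (x,y) in ((300,278),(330,260),(360,242),(380,228),(400,215),(400,205),(385,195),(385,180),(375,170),(390,165),(330,205),(405,265)):
    u,v=280+x/6.4,150+y/6; print((x,y),P[int(round(v)),int(round(u))].round(4))
b=cv2.resize(c['image'][168:200,322:356],None,fx=17,fy=17,interpolation=cv2.INTER_NEAREST); b=np.clip(b.astype(float)*1.8,0,255).astype(np.uint8); cv2.imwrite('pics/g9.png',b[...,::-1])
E
```

```text
(300, 278) [0.6325 0.089  0.0903]
(330, 260) [0.6337 0.1064 0.0909]
(360, 242) [0.6321 0.1235 0.0892]
(380, 228) [0.6323 0.1349 0.0893]
(400, 215) [0.6328 0.1457 0.0903]
(400, 205) [0.626  0.1539 0.0865]
(385, 195) [0.576  0.2217 0.0016]
(385, 180) [ 5.695e-01  2.289e-01 -2.000e-04]
(375, 170) [5.622e-01 2.321e-01 3.000e-04]
(390, 165) [5.661e-01 2.368e-01 5.000e-04]
(330, 205) [0.6133 0.1264 0.0943]
(405, 265) [0.6548 0.1254 0.0929]
```

View pics/g9.png

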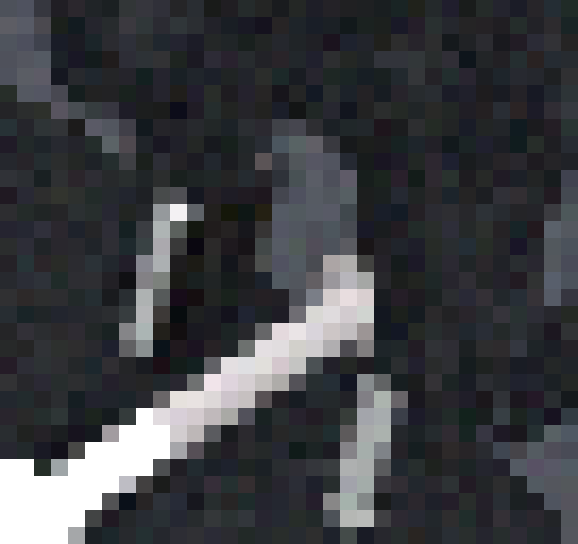

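The pin rests in the bores with its head sunk about 4 mm (shank axis z about 0.086). The fingers at y 0.126–0.148 sit just short of the head. I'll regrip and raise the pin level.

```bash
python3 -m inch '[{"hand":0.0,"delta_pos":[0,0.001,0],"roll":0},{"hand":0.0,"delta_pos":[0,0,0],"roll":0},{"hand":0.0,"delta_pos":[0,0,0],"roll":0},{"hand":0.0,"delta_pos":[0,0,0],"roll":0}]';  python3 st.py;python3 -m inch '[{"hand":0.0,"delta_pos":[0,0,0.0015],"roll":0},{"hand":0.0,"delta_pos":[0,0,0.0015],"roll":0},{"hand":0.0,"delta_pos":[0,0,0],"roll":0}]';  python3 st.py
```

```text
time: 18.27
position: [0.6311, 0.1379, 0.0685]
orientation: [[-0.013, 1.0, 0.0], [1.0, 0.013, -0.0], [-0.0, 0.0, -1.0]]
force: [1.0, -1.2, 0.3]
finger_gap: 0.085
t 18.27 p [0.6311 0.1379 0.0685] yaw_y 0.73 F [ 1.  -1.2  0.3] T [-0.27  0.02 -0.06] gap 7.2 tilt [ 0. -0. -1.] j [-0.74  0.51  0.6   1.68 -0.32  1.06 -0.03]
time: 18.65
position: [0.6309, 0.1384, 0.0713]
orientation: [[-0.013, 1.0, -0.0], [1.0, 0.013, 0.0], [0.0, -0.0, -1.0]]
force: [0.0, -0.2, -1.9]
finger_gap: 0.079
t 18.65 p [0.6309 0.1384 0.0713] yaw_y 0.76 F [ 0.  -0.2 -1.9] T [ 0.07  0.1  -0.09] gap 6.8 tilt [-0.  0. -1.] j [-0.74  0.51  0.6   1.67 -0.32  1.06 -0.03]
```

```bash
python3 -m inch '[{"hand":0.0,"delta_pos":[0,-0.0015,0.0007],"roll":0},{"hand":0.0,"delta_pos":[0,-0.0015,0],"roll":0},{"hand":0.0,"delta_pos":[0,0,0],"roll":0}]';  python3 st.py;python3 -m inch '[{"hand":0.0,"delta_pos":[0,-0.0015,0],"roll":0},{"hand":0.0,"delta_pos":[0,-0.0015,0],"roll":0},{"hand":0.0,"delta_pos":[0,0,0],"roll":0}]';  python3 st.py
```

```text
time: 19.02
position: [0.6309, 0.1351, 0.072]
orientation: [[-0.013, 1.0, -0.0], [1.0, 0.013, -0.0], [0.0, -0.0, -1.0]]
force: [-0.6, 0.5, -2.7]
finger_gap: 0.079
t 19.02 p [0.6309 0.1351 0.072 ] yaw_y 0.74 F [-0.6  0.5 -2.7] T [ 0.21  0.14 -0.11] gap 6.8 tilt [-0. -0. -1.] j [-0.74  0.5   0.6   1.67 -0.32  1.06 -0.02]
time: 19.4
position: [0.6311, 0.1319, 0.0721]
orientation: [[-0.013, 1.0, 0.0], [1.0, 0.013, -0.0], [-0.0, 0.0, -1.0]]
force: [-0.3, 1.0, -2.3]
finger_gap: 0.077
t 19.4 p [0.6311 0.1319 0.0721] yaw_y 0.73 F [-0.3  1.  -2.3] T [ 0.19  0.11 -0.05] gap 6.6 tilt [ 0. -0. -1.] j [-0.73  0.5   0.6   1.68 -0.32  1.06 -0.02]
```

```bash
python3 -m inch '[{"hand":0.0,"delta_pos":[0,-0.0015,0],"roll":0},{"hand":0.0,"delta_pos":[0,-0.0015,0],"roll":0},{"hand":0.0,"delta_pos":[0,0,0],"roll":0}]';  python3 st.py;python3 -m inch '[{"hand":0.0,"delta_pos":[0,-0.0015,0],"roll":0},{"hand":0.0,"delta_pos":[0,0,0],"roll":0}]';  python3 st.py
```

```text
time: 19.77
position: [0.6311, 0.1289, 0.0721]
orientation: [[-0.013, 1.0, 0.0], [1.0, 0.013, -0.0], [-0.0, 0.0, -1.0]]
force: [0.1, 1.2, -1.7]
finger_gap: 0.073
t 19.77 p [0.6311 0.1289 0.0721] yaw_y 0.73 F [ 0.1  1.2 -1.7] T [ 0.27  0.08 -0.06] gap 6.2 tilt [ 0. -0. -1.] j [-0.73  0.5   0.6   1.68 -0.32  1.06 -0.01]
time: 20.02
position: [0.6311, 0.1275, 0.0721]
orientation: [[-0.013, 1.0, 0.0], [1.0, 0.013, -0.0], [-0.0, 0.0, -1.0]]
force: [0.3, 1.0, -2.0]
finger_gap: 0.078
t 20.02 p [0.6311 0.1275 0.0721] yaw_y 0.74 F [ 0.3  1.  -2. ] T [ 0.29  0.01 -0.03] gap 6.6 tilt [ 0. -0. -1.] j [-0.73  0.5   0.6   1.68 -0.32  1.06 -0.01]
```

```bash
python3 -m inch '[{"hand":0.0,"delta_pos":[0,-0.0015,0],"roll":0},{"hand":0.0,"delta_pos":[0,0,0],"roll":0}]';  python3 st.py;python3 -m inch '[{"hand":0.0,"delta_pos":[0,-0.0015,0],"roll":0},{"hand":0.0,"delta_pos":[0,0,0],"roll":0}]';  python3 st.py
```

```text
time: 20.27
position: [0.6311, 0.126, 0.0721]
orientation: [[-0.013, 1.0, 0.0], [1.0, 0.013, -0.0], [-0.0, 0.0, -1.0]]
force: [0.8, -0.1, -2.3]
finger_gap: 0.075
t 20.27 p [0.6311 0.126  0.0721] yaw_y 0.74 F [ 0.8 -0.1 -2.3] T [0.25 0.02 0.02] gap 6.4 tilt [ 0. -0. -1.] j [-0.73  0.5   0.6   1.68 -0.32  1.06 -0.01]
time: 20.52
position: [0.6311, 0.1245, 0.0721]
orientation: [[-0.013, 1.0, -0.0], [1.0, 0.013, -0.0], [-0.0, -0.0, -1.0]]
force: [0.7, 0.3, -2.8]
finger_gap: 0.078
t 20.52 p [0.6311 0.1245 0.0721] yaw_y 0.74 F [ 0.7  0.3 -2.8] T [0.25 0.02 0.01] gap 6.7 tilt [-0. -0. -1.] j [-0.72  0.5   0.6   1.68 -0.32  1.06 -0.01]
```

```bash
python3 -m inch '[{"hand":0.0,"delta_pos":[0,-0.0015,0],"roll":0},{"hand":0.0,"delta_pos":[0,-0.0015,0],"roll":0},{"hand":0.0,"delta_pos":[0,0,0],"roll":0}]';  python3 st.py;python3 -m inch '[{"hand":0.0,"delta_pos":[0,-0.0015,0],"roll":0},{"hand":0.0,"delta_pos":[0,-0.0015,0],"roll":0},{"hand":0.0,"delta_pos":[0,0,0],"roll":0}]';  python3 st.py
```

```text
time: 20.9
position: [0.631, 0.1213, 0.0721]
orientation: [[-0.013, 1.0, -0.0], [1.0, 0.013, -0.0], [-0.0, -0.0, -1.0]]
force: [-0.3, 0.5, -1.6]
finger_gap: 0.08
t 20.9 p [0.631  0.1213 0.0721] yaw_y 0.72 F [-0.3  0.5 -1.6] T [ 0.16  0.07 -0.08] gap 6.8 tilt [-0. -0. -1.] j [-0.72  0.5   0.6   1.68 -0.32  1.06 -0.  ]
time: 21.28
position: [0.631, 0.1185, 0.0721]
orientation: [[-0.013, 1.0, -0.0], [1.0, 0.013, -0.0], [-0.0, -0.0, -1.0]]
force: [-0.5, 1.1, -1.6]
finger_gap: 0.079
t 21.27 p [0.631  0.1185 0.0721] yaw_y 0.74 F [-0.5  1.1 -1.6] T [ 0.29  0.12 -0.05] gap 6.8 tilt [-0. -0. -1.] j [-0.72  0.5   0.61  1.68 -0.32  1.06  0.  ]
```

```bash
python3 -m inch '[{"hand":0.0,"delta_pos":[0,-0.002,0],"roll":0},{"hand":0.0,"delta_pos":[0,-0.002,0],"roll":0},{"hand":0.0,"delta_pos":[0,0,0],"roll":0}]';  python3 st.py;python3 -m inch '[{"hand":0.0,"delta_pos":[0,-0.002,0],"roll":0},{"hand":0.0,"delta_pos":[0,-0.002,0],"roll":0},{"hand":0.0,"delta_pos":[0,0,0],"roll":0}]';  python3 st.py
```

```text
time: 21.65
position: [0.6311, 0.1143, 0.0721]
orientation: [[-0.013, 1.0, -0.0], [1.0, 0.013, -0.0], [-0.0, -0.0, -1.0]]
force: [-0.3, -0.3, -3.0]
finger_gap: 0.08
t 21.65 p [0.6311 0.1143 0.0721] yaw_y 0.72 F [-0.3 -0.3 -3. ] T [ 0.21  0.09 -0.08] gap 6.9 tilt [-0. -0. -1.] j [-0.71  0.5   0.61  1.68 -0.32  1.06  0.01]
time: 22.02
position: [0.6311, 0.1103, 0.0721]
orientation: [[-0.013, 1.0, 0.0], [1.0, 0.013, -0.0], [-0.0, 0.0, -1.0]]
force: [-1.4, -0.2, -2.0]
finger_gap: 0.078
t 22.02 p [0.6311 0.1103 0.0721] yaw_y 0.73 F [-1.4 -0.2 -2. ] T [ 0.21  0.11 -0.04] gap 6.7 tilt [ 0. -0. -1.] j [-0.71  0.5   0.61  1.69 -0.32  1.06  0.01]
```

```bash
python3 -m inch '[{"hand":0.0,"delta_pos":[0,-0.002,0],"roll":0},{"hand":0.0,"delta_pos":[0,-0.002,0],"roll":0},{"hand":0.0,"delta_pos":[0.0001,-0.002,0],"roll":0},{"hand":0.0,"delta_pos":[0,-0.0015,0],"roll":0},{"hand":0.0,"delta_pos":[0,0,0],"roll":0}]';  python3 st.py;python3 -m inch '[{"hand":0.0,"delta_pos":[0,-0.0015,0],"roll":0},{"hand":0.0,"delta_pos":[0,-0.001,0],"roll":0},{"hand":0.0,"delta_pos":[0,0,0],"roll":0}]';  python3 st.py
```

```text
time: 22.65
position: [0.6312, 0.1029, 0.0721]
orientation: [[-0.013, 1.0, 0.0], [1.0, 0.013, -0.0], [-0.0, 0.0, -1.0]]
force: [-0.5, -0.4, -2.5]
finger_gap: 0.078
t 22.65 p [0.6312 0.1029 0.0721] yaw_y 0.73 F [-0.5 -0.4 -2.5] T [ 0.24  0.08 -0.11] gap 6.6 tilt [ 0. -0. -1.] j [-0.7   0.49  0.61  1.69 -0.32  1.06  0.03]
time: 23.02
position: [0.6311, 0.1005, 0.0721]
orientation: [[-0.013, 1.0, -0.0], [1.0, 0.013, -0.0], [-0.0, -0.0, -1.0]]
force: [-0.4, 0.2, -1.7]
finger_gap: 0.081
t 23.02 p [0.6311 0.1005 0.0721] yaw_y 0.74 F [-0.4  0.2 -1.7] T [ 0.24  0.11 -0.08] gap 6.9 tilt [-0. -0. -1.] j [-0.69  0.49  0.61  1.69 -0.32  1.06  0.03]
```

```bash
python3 -m inch '[{"hand":0.0,"delta_pos":[0,-0.0015,0],"roll":0},{"hand":0.0,"delta_pos":[0,-0.001,0],"roll":0},{"hand":0.0,"delta_pos":[0,0,0],"roll":0}]';  python3 st.py; python3 -m inch '[{"hand":0.0,"delta_pos":[0,-0.001,0],"roll":0},{"hand":0.0,"delta_pos":[0,-0.001,0],"roll":0},{"hand":0.0,"delta_pos":[0,0,0],"roll":0}]';  python3 st.py
python3 - <<'E'
from h import *
import pickle
c=cap('scene'); pickle.dump(c,open('scene4.pkl','wb'));b=cv2.resize(c['image'][160:240,280:376],None,fx=8,fy=7.5,interpolation=cv2.INTER_CUBIC); b=np.clip(b.astype(float)*1.4,0,255).astype(np.uint8);cv2.imwrite('pics/g10.png',b[...,::-1])
E
```

```text
time: 23.4
position: [0.6311, 0.098, 0.0721]
orientation: [[-0.013, 1.0, -0.0], [1.0, 0.013, -0.0], [-0.0, -0.0, -1.0]]
force: [-1.4, 0.2, -1.6]
finger_gap: 0.078
t 23.4 p [0.6311 0.098  0.0721] yaw_y 0.74 F [-1.4  0.2 -1.6] T [ 0.29  0.11 -0.04] gap 6.7 tilt [-0. -0. -1.] j [-0.69  0.49  0.61  1.69 -0.32  1.06  0.03]
time: 23.78
position: [0.6312, 0.096, 0.0722]
orientation: [[-0.013, 1.0, 0.0], [1.0, 0.013, -0.0], [-0.0, 0.0, -1.0]]
force: [0.4, -0.0, -2.9]
finger_gap: 0.077
t 23.77 p [0.6312 0.096  0.0722] yaw_y 0.74 F [ 0.4 -0.  -2.9] T [ 0.3   0.07 -0.07] gap 6.5 tilt [ 0. -0. -1.] j [-0.69  0.49  0.61  1.69 -0.32  1.06  0.04]
```

View pics/g10.png

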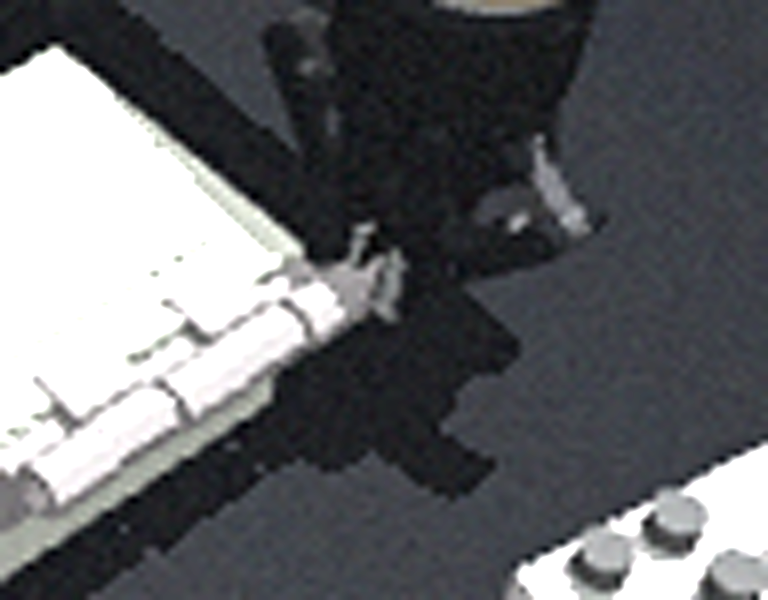

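```bash
python3 -m inch '[{"hand":0.0,"delta_pos":[0,-0.001,0],"roll":0},{"hand":0.0,"delta_pos":[0,-0.001,0],"roll":0},{"hand":0.0,"delta_pos":[0,0,0],"roll":0}]';  python3 st.py; python3 -m inch '[{"hand":0.0,"delta_pos":[0,-0.001,0],"roll":0},{"hand":0.0,"delta_pos":[0,0,0],"roll":0}]';  python3 st.py
```

```text
time: 24.2
position: [0.6312, 0.094, 0.0722]
orientation: [[-0.013, 1.0, 0.0], [1.0, 0.013, -0.0], [-0.0, 0.0, -1.0]]
force: [-1.0, 0.4, -1.3]
finger_gap: 0.081
t 24.2 p [0.6312 0.094  0.0722] yaw_y 0.74 F [-1.   0.4 -1.3] T [ 0.34  0.03 -0.03] gap 6.9 tilt [ 0. -0. -1.] j [-0.69  0.49  0.61  1.69 -0.32  1.06  0.04]
time: 24.45
position: [0.6312, 0.0931, 0.0721]
orientation: [[-0.013, 1.0, 0.0], [1.0, 0.013, -0.0], [-0.0, 0.0, -1.0]]
force: [-0.2, 0.2, -2.7]
finger_gap: 0.078
t 24.45 p [0.6312 0.0931 0.0721] yaw_y 0.75 F [-0.2  0.2 -2.7] T [ 0.35  0.02 -0.01] gap 6.7 tilt [ 0. -0. -1.] j [-0.68  0.49  0.61  1.69 -0.32  1.06  0.04]
```

```bash
python3 -m inch '[{"hand":0.036,"delta_pos":[0,0,0],"roll":0},{"hand":0.036,"delta_pos":[0,0,0],"roll":0},{"hand":0.036,"delta_pos":[0,0,0],"roll":0},{"hand":0.036,"delta_pos":[0,0.012,0],"roll":0},{"hand":0.036,"delta_pos":[0,0.014,0],"roll":0},{"hand":0.036,"delta_pos":[0,0.015,0],"roll":0},{"hand":0.036,"delta_pos":[0,0.01,0],"roll":0},{"hand":0.036,"delta_pos":[0,0,0],"roll":0}]';  python3 st.py;
python3 - <<'E'
from h import *
import pickle
c=cap('scene'); pickle.dump(c,open('scene5.pkl','wb'));b=cv2.resize(c['image'][150:230,280:376],None,fx=8,fy=7.5,interpolation=cv2.INTER_CUBIC); b=np.clip(b.astype(float)*1.4,0,255).astype(np.uint8);cv2.imwrite('pics/g11.png',b[...,::-1])
E
```

```text
time: 25.45
position: [0.631, 0.1457, 0.072]
orientation: [[-0.015, 1.0, -0.0], [1.0, 0.015, 0.0], [0.0, -0.0, -1.0]]
force: [-0.1, -1.3, 0.2]
finger_gap: 0.422
t 25.45 p [0.631  0.1457 0.072 ] yaw_y 0.86 F [-0.1 -1.3  0.2] T [-0.02  0.01  0.01] gap 36.0 tilt [-0.  0. -1.] j [-0.75  0.51  0.6   1.67 -0.32  1.06 -0.04]
```

View pics/g11.png

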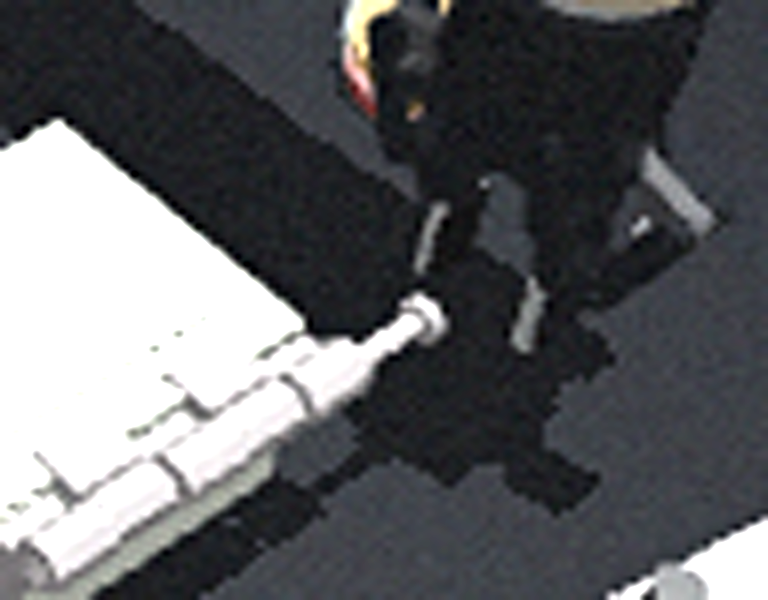

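The head stands out at crop (425,315), the knuckle end is at (365,365), and the fingers are clear behind the head. I'll measure the gap, then close the fingers and push.

```bash
python3 - <<'E'
from h import *
import pickle
c=pickle.load(open('scene5.pkl','rb')); P=cloud(c).reshape(-1,3)
m=(abs(P[:,0]-.632)<.013)&(P[:,2]>.07)&(P[:,2]<.105)&(P[:,1]>.06)&(P[:,1]<.13)
q=P[m]; q=q[np.argsort(q[:,1])]
for y in np.arange(.06,.13,.003):
    s=q[(q[:,1]>=y)&(q[:,1]<y+.003)]
    if len(s): print(round(y,3),len(s),'x',s[:,0].min().round(4),s[:,0].max().round(4),'z',s[:,2].min().round(4),s[:,2].max().round(4))
E
```

```text
0.06 10 x 0.6242 0.6412 z 0.0894 0.1013
0.063 5 x 0.6259 0.6392 z 0.0978 0.1009
0.066 8 x 0.6297 0.6415 z 0.0868 0.1012
0.069 9 x 0.6214 0.6405 z 0.0873 0.1005
0.072 9 x 0.6243 0.641 z 0.09 0.1008
0.075 6 x 0.628 0.6409 z 0.0913 0.0997
0.081 2 x 0.631 0.6339 z 0.0917 0.0939
0.084 4 x 0.6272 0.6353 z 0.0871 0.0915
0.087 3 x 0.6298 0.6331 z 0.0916 0.0932
0.09 4 x 0.6289 0.6353 z 0.0877 0.0927
0.093 4 x 0.6308 0.6362 z 0.089 0.0935
0.096 2 x 0.6296 0.6322 z 0.0925 0.0929
0.099 4 x 0.6259 0.6346 z 0.0882 0.0917
0.102 4 x 0.6288 0.6346 z 0.0861 0.0937
0.105 11 x 0.6244 0.6367 z 0.0825 0.0963
0.108 8 x 0.6269 0.6393 z 0.0846 0.0976
0.111 7 x 0.6233 0.6386 z 0.0858 0.0958
```

```bash
python3 -m inch '[{"hand":0.0,"delta_pos":[0.0006,0,0],"roll":0},{"hand":0.0,"delta_pos":[0,0,0],"roll":0},{"hand":0.0,"delta_pos":[0,0,0],"roll":0},{"hand":0.0,"delta_pos":[0,-0.005,0],"roll":0},{"hand":0.0,"delta_pos":[0,-0.008,0],"roll":0},{"hand":0.0,"delta_pos":[0,-0.004,0],"roll":0},{"hand":0.0,"delta_pos":[0,0,0],"roll":0}]';  python3 st.py; python3 -m inch '[{"hand":0.0,"delta_pos":[0,-0.002,0],"roll":0},{"hand":0.0,"delta_pos":[0,-0.002,0],"roll":0},{"hand":0.0,"delta_pos":[0,-0.002,0],"roll":0},{"hand":0.0,"delta_pos":[0,0,0],"roll":0}]';  python3 st.py
```

```text
time: 26.38
position: [0.6318, 0.1265, 0.0722]
orientation: [[-0.012, 1.0, 0.0], [1.0, 0.012, -0.0], [-0.0, 0.0, -1.0]]
force: [0.3, 0.0, -0.0]
finger_gap: 0.001
t 26.38 p [0.6318 0.1265 0.0722] yaw_y 0.69 F [ 0.3  0.  -0. ] T [-0.03  0.05 -0.03] gap 0.1 tilt [ 0. -0. -1.] j [-0.72  0.5   0.6   1.68 -0.32  1.06 -0.01]
time: 26.88
position: [0.6317, 0.121, 0.0721]
orientation: [[-0.013, 1.0, -0.0], [1.0, 0.013, -0.0], [-0.0, -0.0, -1.0]]
force: [-0.6, 0.1, 1.2]
finger_gap: 0.0
t 26.88 p [0.6317 0.121  0.0721] yaw_y 0.74 F [-0.6  0.1  1.2] T [ 0.01 -0.   -0.02] gap 0.0 tilt [-0. -0. -1.] j [-0.72  0.5   0.6   1.68 -0.32  1.06 -0.  ]
```

```bash
python3 -m inch '[{"hand":0.0,"delta_pos":[0,-0.002,0],"roll":0},{"hand":0.0,"delta_pos":[0,-0.002,0],"roll":0},{"hand":0.0,"delta_pos":[0,-0.002,0],"roll":0},{"hand":0.0,"delta_pos":[0,0,0],"roll":0}]';  python3 st.py; python3 - <<'E'
from h import *
import pickle
c=cap('scene'); pickle.dump(c,open('scene5.pkl','wb'));b=cv2.resize(c['image'][150:230,280:376],None,fx=8,fy=7.5,interpolation=cv2.INTER_CUBIC); b=np.clip(b.astype(float)*1.4,0,255).astype(np.uint8);cv2.imwrite('pics/g12.png',b[...,::-1])
E
```

```text
time: 27.38
position: [0.6317, 0.1148, 0.0721]
orientation: [[-0.013, 1.0, -0.0], [1.0, 0.013, -0.0], [-0.0, -0.0, -1.0]]
force: [0.3, 0.7, -0.5]
finger_gap: 0.002
t 27.38 p [0.6317 0.1148 0.0721] yaw_y 0.72 F [ 0.3  0.7 -0.5] T [-0.09  0.04  0.01] gap 0.1 tilt [-0. -0. -1.] j [-0.71  0.5   0.61  1.68 -0.32  1.06  0.01]
```

View pics/g12.png

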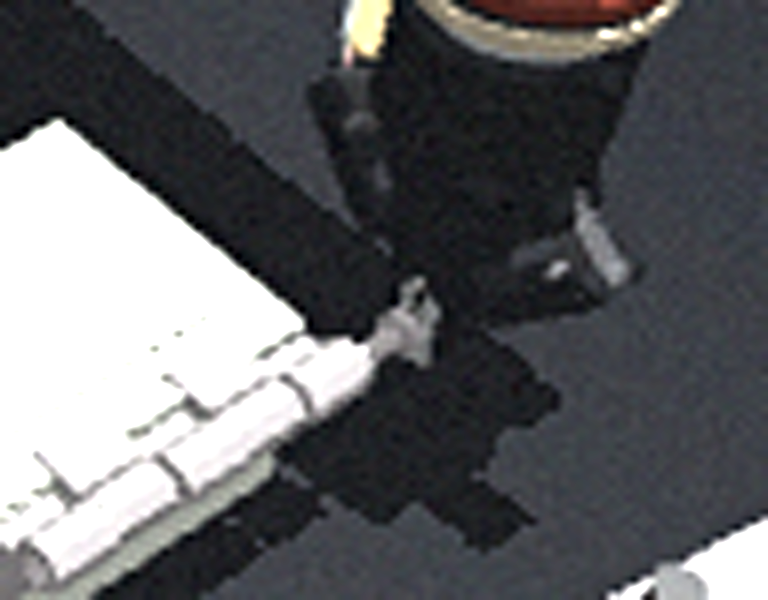

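The closed fingers are pushing the head in with about 0.5 N. I'll continue until it seats.

```bash
python3 -m inch '[{"hand":0.0,"delta_pos":[0,-0.002,0],"roll":0},{"hand":0.0,"delta_pos":[0,-0.002,0],"roll":0},{"hand":0.0,"delta_pos":[0,-0.002,0],"roll":0},{"hand":0.0,"delta_pos":[0,0,0],"roll":0}]';  python3 st.py;python3 -m inch '[{"hand":0.0,"delta_pos":[0,-0.002,0],"roll":0},{"hand":0.0,"delta_pos":[0,-0.002,0],"roll":0},{"hand":0.0,"delta_pos":[0,-0.002,0],"roll":0},{"hand":0.0,"delta_pos":[0,0,0],"roll":0}]';  python3 st.py
```

```text
time: 27.92
position: [0.6317, 0.1088, 0.0721]
orientation: [[-0.013, 1.0, -0.0], [1.0, 0.013, -0.0], [-0.0, -0.0, -1.0]]
force: [-0.3, 0.8, -0.7]
finger_gap: -0.004
t 27.93 p [0.6317 0.1088 0.0721] yaw_y 0.73 F [-0.3  0.8 -0.7] T [-0.03 -0.   -0.02] gap -0.4 tilt [-0. -0. -1.] j [-0.7   0.5   0.61  1.69 -0.32  1.06  0.02]
time: 28.42
position: [0.6317, 0.1028, 0.0721]
orientation: [[-0.013, 1.0, -0.0], [1.0, 0.013, -0.0], [-0.0, -0.0, -1.0]]
force: [-0.2, -0.1, -0.2]
finger_gap: -0.0
t 28.43 p [0.6317 0.1028 0.0721] yaw_y 0.72 F [-0.2 -0.1 -0.2] T [ 0.02 -0.01 -0.  ] gap -0.0 tilt [-0. -0. -1.] j [-0.7   0.5   0.61  1.69 -0.32  1.06  0.03]
```

```bash
python3 -m inch '[{"hand":0.0,"delta_pos":[0,-0.0015,0],"roll":0},{"hand":0.0,"delta_pos":[0,-0.0015,0],"roll":0},{"hand":0.0,"delta_pos":[0,0,0],"roll":0}]';  python3 st.py;python3 -m inch '[{"hand":0.0,"delta_pos":[0,-0.001,0],"roll":0},{"hand":0.0,"delta_pos":[0,-0.001,0],"roll":0},{"hand":0.0,"delta_pos":[0,0,0],"roll":0}]';  python3 st.py
```

```text
time: 28.8
position: [0.6317, 0.0999, 0.0721]
orientation: [[-0.013, 1.0, -0.0], [1.0, 0.013, -0.0], [-0.0, -0.0, -1.0]]
force: [-0.6, 0.2, 0.3]
finger_gap: -0.004
t 28.8 p [0.6317 0.0999 0.0721] yaw_y 0.73 F [-0.6  0.2  0.3] T [ 0.01 -0.04 -0.08] gap -0.4 tilt [-0. -0. -1.] j [-0.69  0.49  0.61  1.69 -0.32  1.06  0.03]
time: 29.18
position: [0.6318, 0.098, 0.0721]
orientation: [[-0.013, 1.0, 0.0], [1.0, 0.013, -0.0], [-0.0, 0.0, -1.0]]
force: [-0.7, 0.9, 0.6]
finger_gap: 0.002
t 29.18 p [0.6318 0.098  0.0721] yaw_y 0.74 F [-0.7  0.9  0.6] T [0.01 0.   0.01] gap 0.2 tilt [ 0. -0. -1.] j [-0.69  0.49  0.61  1.69 -0.32  1.06  0.03]
```

Now 1 mm (and finer) steps until the force rises.

```bash
for i in 1; do python3 -m inch '[{"hand":0.0,"delta_pos":[0,-0.001,0],"roll":0},{"hand":0.0,"delta_pos":[0,0,0],"roll":0}]'; python3 st.py; done
```

```text
time: 29.42
position: [0.6317, 0.0971, 0.0721]
orientation: [[-0.013, 1.0, -0.0], [1.0, 0.013, -0.0], [-0.0, -0.0, -1.0]]
force: [-0.2, 0.7, 0.3]
finger_gap: -0.001
t 29.43 p [0.6317 0.0971 0.0721] yaw_y 0.74 F [-0.2  0.7  0.3] T [ 0.03 -0.05  0.05] gap -0.1 tilt [-0. -0. -1.] j [-0.69  0.49  0.61  1.69 -0.32  1.06  0.04]
```

```bash
python3 -m inch '[{"hand":0.0,"delta_pos":[0,-0.001,0],"roll":0},{"hand":0.0,"delta_pos":[0,0,0],"roll":0}]'; python3 st.py
```

```text
time: 29.68
position: [0.6318, 0.096, 0.0721]
orientation: [[-0.013, 1.0, -0.0], [1.0, 0.013, -0.0], [-0.0, -0.0, -1.0]]
force: [0.4, -0.5, 0.1]
finger_gap: 0.002
t 29.68 p [0.6318 0.096  0.0721] yaw_y 0.74 F [ 0.4 -0.5  0.1] T [ 0.05  0.06 -0.01] gap 0.2 tilt [-0. -0. -1.] j [-0.69  0.49  0.61  1.69 -0.32  1.06  0.04]
```

```bash
python3 -m inch '[{"hand":0.0,"delta_pos":[0,-0.0007,0],"roll":0},{"hand":0.0,"delta_pos":[0,0,0],"roll":0}]'; python3 st.py
```

```text
time: 29.92
position: [0.6317, 0.0954, 0.0721]
orientation: [[-0.013, 1.0, -0.0], [1.0, 0.013, -0.0], [-0.0, -0.0, -1.0]]
force: [1.0, 0.1, 0.2]
finger_gap: 0.001
t 29.93 p [0.6317 0.0954 0.0721] yaw_y 0.74 F [1.  0.1 0.2] T [0.1  0.04 0.02] gap 0.1 tilt [-0. -0. -1.] j [-0.69  0.49  0.61  1.69 -0.32  1.06  0.04]
```

```bash
python3 -m inch '[{"hand":0.0,"delta_pos":[0,-0.0008,0],"roll":0},{"hand":0.0,"delta_pos":[0,0,0],"roll":0}]'; python3 st.py; python3 - <<'E'
from h import *
import pickle
c=cap('scene'); pickle.dump(c,open('scene6.pkl','wb'));b=cv2.resize(c['image'][170:250,265:361],None,fx=8,fy=7.5,interpolation=cv2.INTER_CUBIC); cv2.imwrite('pics/g13.png',b[...,::-1])
E
```

```text
time: 30.18
position: [0.6318, 0.0946, 0.0721]
orientation: [[-0.013, 1.0, -0.0], [1.0, 0.013, -0.0], [-0.0, -0.0, -1.0]]
force: [0.8, 1.3, 0.5]
finger_gap: 0.003
t 30.18 p [0.6318 0.0946 0.0721] yaw_y 0.74 F [0.8 1.3 0.5] T [ 0.07 -0.05  0.01] gap 0.3 tilt [-0. -0. -1.] j [-0.69  0.49  0.61  1.69 -0.32  1.06  0.04]
```

View pics/g13.png

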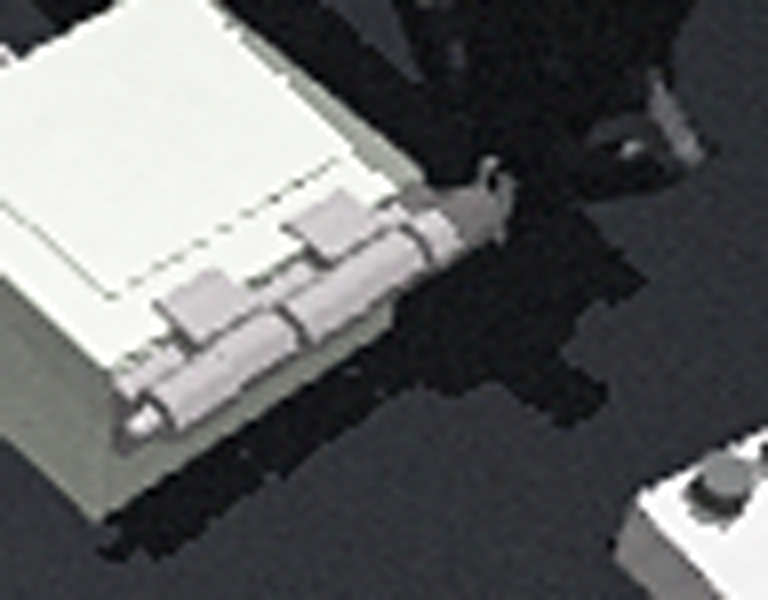

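The nose now stands out at the far end, at crop (145,420). I'll press on in sub-millimetre steps until the force shows it has seated.

```bash
python3 -m inch '[{"hand":0.0,"delta_pos":[0,-0.0007,0],"roll":0},{"hand":0.0,"delta_pos":[0,0,0],"roll":0}]'; python3 st.py
```

```text
time: 30.48
position: [0.6317, 0.0939, 0.0721]
orientation: [[-0.013, 1.0, -0.0], [1.0, 0.013, -0.0], [-0.0, -0.0, -1.0]]
force: [-0.0, 1.1, -0.2]
finger_gap: 0.0
t 30.48 p [0.6317 0.0939 0.0721] yaw_y 0.74 F [-0.   1.1 -0.2] T [ 0.07  0.07 -0.05] gap 0.0 tilt [-0. -0. -1.] j [-0.68  0.49  0.61  1.69 -0.32  1.06  0.04]
```

```bash
python3 -m inch '[{"hand":0.0,"delta_pos":[0,-0.0006,0],"roll":0},{"hand":0.0,"delta_pos":[0,0,0],"roll":0}]'; python3 st.py
```

```text
time: 30.72
position: [0.6318, 0.0935, 0.0721]
orientation: [[-0.013, 1.0, 0.0], [1.0, 0.013, 0.0], [0.0, 0.0, -1.0]]
force: [0.2, 0.9, -0.1]
finger_gap: -0.005
t 30.73 p [0.6318 0.0935 0.0721] yaw_y 0.75 F [ 0.2  0.9 -0.1] T [0.19 0.03 0.02] gap -0.4 tilt [ 0.  0. -1.] j [-0.68  0.49  0.61  1.69 -0.32  1.06  0.04]
```

```bash
python3 -m inch '[{"hand":0.0,"delta_pos":[0,-0.0005,0],"roll":0},{"hand":0.0,"delta_pos":[0,0,0],"roll":0}]'; python3 st.py
```

```text
time: 30.98
position: [0.6318, 0.0934, 0.0721]
orientation: [[-0.014, 1.0, 0.0], [1.0, 0.014, 0.001], [0.001, 0.0, -1.0]]
force: [0.1, 2.7, -0.5]
finger_gap: 0.002
t 30.98 p [0.6318 0.0934 0.0721] yaw_y 0.77 F [ 0.1  2.7 -0.5] T [0.64 0.02 0.03] gap 0.2 tilt [ 0.     0.001 -1.   ] j [-0.68  0.49  0.61  1.69 -0.32  1.06  0.04]
```

```bash
python3 -m inch '[{"hand":0.0,"delta_pos":[0,-0.0006,0],"roll":0},{"hand":0.0,"delta_pos":[0,0,0],"roll":0}]'; python3 st.py
```

```text
time: 31.22
position: [0.6317, 0.0934, 0.0721]
orientation: [[-0.014, 1.0, 0.0], [1.0, 0.014, 0.001], [0.001, 0.0, -1.0]]
force: [-0.4, 6.2, 1.5]
finger_gap: -0.004
t 31.23 p [0.6317 0.0934 0.0721] yaw_y 0.8 F [-0.4  6.2  1.5] T [ 1.07  0.03 -0.04] gap -0.4 tilt [ 0.     0.001 -1.   ] j [-0.68  0.49  0.61  1.69 -0.32  1.06  0.04]
```

```bash
python3 -m inch '[{"hand":0.0,"delta_pos":[0,-0.0006,0],"roll":0},{"hand":0.0,"delta_pos":[0,0,0],"roll":0}]'; python3 st.py
```

```text
time: 31.48
position: [0.6318, 0.0934, 0.0722]
orientation: [[-0.014, 1.0, 0.0], [1.0, 0.014, 0.002], [0.002, 0.0, -1.0]]
force: [0.1, 5.9, -0.2]
finger_gap: 0.002
t 31.48 p [0.6318 0.0934 0.0722] yaw_y 0.82 F [ 0.1  5.9 -0.2] T [ 1.35  0.03 -0.05] gap 0.2 tilt [ 0.     0.002 -1.   ] j [-0.68  0.49  0.61  1.69 -0.32  1.06  0.04]
```

There is a firm stop: y stalls at 0.0934 while the force rises to 6 N, which fits head thickness plus knuckle face at y about 0.076. I'll back off, rise, and check the seating in both views.

```bash
python3 -m inch '[{"hand":0.0,"delta_pos":[0,0.01,0],"roll":0},{"hand":0.0,"delta_pos":[0,0.03,0],"roll":0},{"hand":0.0,"delta_pos":[0,0.01,0.05],"roll":0},{"hand":0.0,"delta_pos":[-0.02,0,0.06],"roll":0.17},{"hand":0.0,"delta_pos":[-0.05,0,0.02],"roll":0.17},{"hand":0.0,"delta_pos":[-0.05,-0.03,0],"roll":0.17},{"hand":0.0,"delta_pos":[-0.04,-0.05,0],"roll":0.17},{"hand":0.0,"delta_pos":[-0.042,-0.05,0],"roll":0.17},{"hand":0.0,"delta_pos":[0,0,0],"roll":0.17},{"hand":0.0,"delta_pos":[0,0,0],"roll":0.17},{"hand":0.0,"delta_pos":[0,0,0],"roll":0.17},{"hand":0.0,"delta_pos":[0,0,0],"roll":0.17},{"hand":0.0,"delta_pos":[0,0,0],"roll":0}]'; python3 st.py; python3 - <<'E'
from h import *
import pickle
c=cap('scene'); pickle.dump(c,open('scene7.pkl','wb'));b=cv2.resize(c['image'][140:260,220:350],None,fx=5.9,fy=4.9,interpolation=cv2.INTER_CUBIC); cv2.imwrite('pics/g14.png',b[...,::-1])
c=cap('top'); pickle.dump(c,open('top7.pkl','wb'));b=cv2.resize(c['image'][135:235,180:300],None,fx=6,fy=6,interpolation=cv2.INTER_CUBIC); cv2.imwrite('pics/g14t.png',b[...,::-1])
E
```

```text
time: 33.1
position: [0.4327, 0.0147, 0.2014]
orientation: [[-1.0, 0.029, 0.0], [0.029, 1.0, -0.0], [-0.0, -0.0, -1.0]]
force: [0.3, -0.5, -0.2]
finger_gap: 0.003
t 33.1 p [0.4327 0.0147 0.2014] yaw_y 88.32 F [ 0.3 -0.5 -0.2] T [-0.03  0.03 -0.05] gap 0.2 tilt [ 0. -0. -1.] j [-0.87 -0.17  0.67  2.03  0.11  1.25  1.3 ]
```

View pics/g14.png

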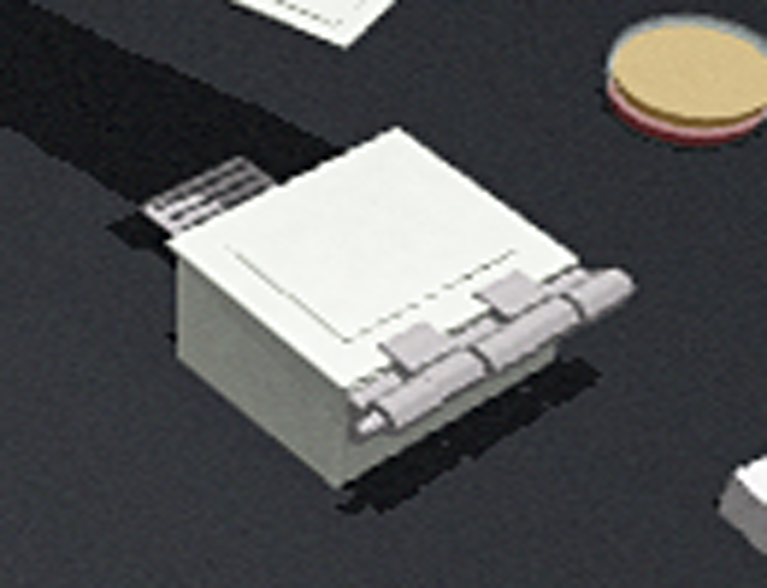

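View pics/g14t.png

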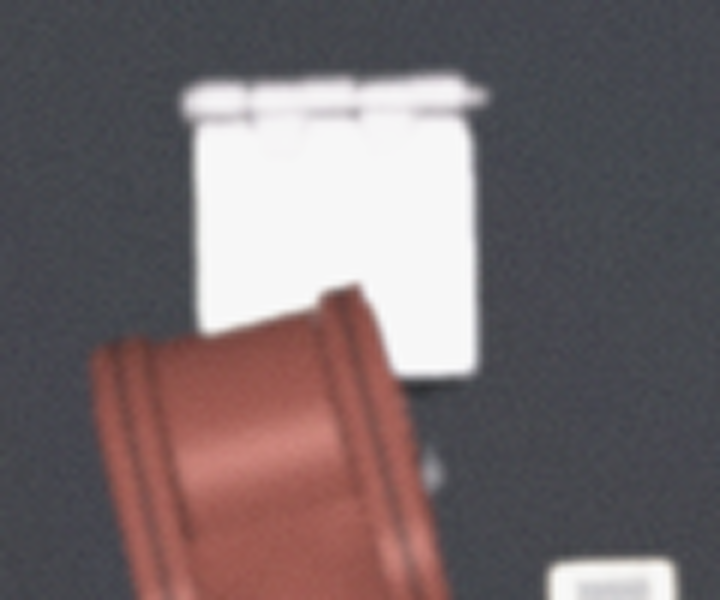

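The head sits flush with the +y knuckle (scene crop (625,280)), and the nose sticks out at the other end (scene crop (370,420), top crop (480,97)). Next I'll check the numbers.

```bash
python3 - <<'E'
from h import *
import pickle
c=pickle.load(open('scene7.pkl','rb')); im=c['image']; P=cloud(c)
b=cv2.resize(im[186:232,278:332],None,fx=13,fy=13,interpolation=cv2.INTER_NEAREST); cv2.imwrite('pics/g15.png',b[...,::-1])
# top view extent along row of axis
t=pickle.load(open('top7.pkl','rb')); g=t['image'].mean(2)
for v in (149,150,151,152):
    row=g[v]; idx=np.where(row[205:270]>140)[0]+205; print(v,idx.min(),idx.max(),onplane(t,idx.min()-.5,v,.09)[1].round(4),onplane(t,idx.max()+.5,v,.09)[1].round(4))
t0=pickle.load(open('top0.pkl','rb')); g=t0['image'].mean(2)
for v in (150,151,152):
    row=g[v]; idx=np.where(row[205:270]>140)[0]+205; print('before',v,idx.min(),idx.max(),onplane(t,idx.min()-.5,v,.09)[1].round(4),onplane(t,idx.max()+.5,v,.09)[1].round(4))
# pedal from first top picture
hsv=t0['image']; a=t0['image'][196:225,222:255]; m=(a.mean(2)>150).astype(np.uint8)
v,u=np.nonzero(m); q=np.array([onplane(t0,x+222,y+196,.038)[:2] for x,y in zip(u,v)]); 
q=q[q[:,0]<.475]; print('pedal',q.min(0),q.max(0),q.mean(0),cv2.minAreaRect((q*1000).astype(np.float32)))
E
```

```text
149 212 258 0.0821 -0.0653
150 211 260 0.0852 -0.0715
151 211 260 0.0853 -0.0714
152 210 258 0.0885 -0.0651
before 150 212 257 0.0821 -0.0621
before 151 212 257 0.0821 -0.062
before 152 212 257 0.0822 -0.0619
pedal [ 0.41637548 -0.02539793] [0.47411377 0.04289861] [0.44426598 0.00872261] ((444.9892883300781, 8.748929977416992), (67.69766998291016, 57.89936447143555), 89.09262084960938)
```

View pics/g15.png

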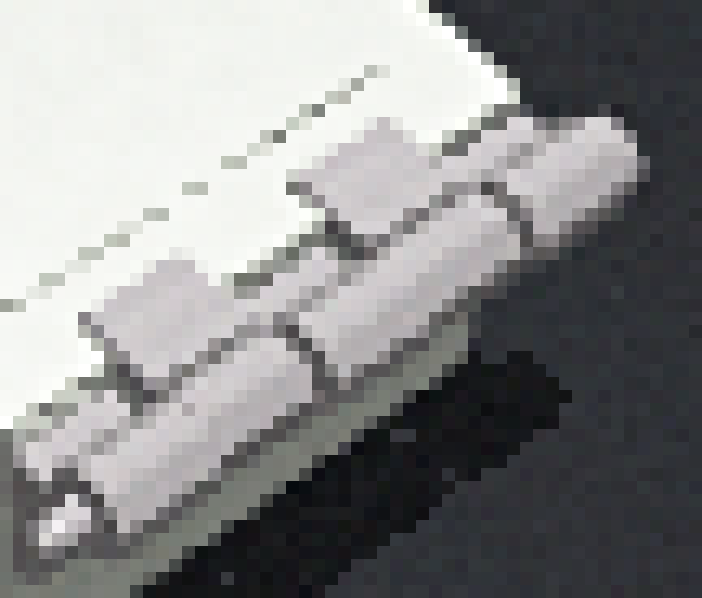

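```bash
python3 - <<'E'
from h import *
import pickle
def cross(row,us,th):
    for a,b in zip(us[:-1],us[1:]):
        if (row[a]-th)*(row[b]-th)<=0: return a+(th-row[a])/(row[b]-row[a])*(b-a)
for n in ('top0','top7'):
    t=pickle.load(open(n+'.pkl','rb')); g=t['image'].astype(float).mean(2)
    for v0,v1 in ((150,151),(151,152)):
        row=g[v0:v1+1].mean(0); l=cross(row,list(range(204,222)),150); r=cross(row,list(range(268,250,-1)),150)
        print(n,v0,'left y',onplane(t,l,v0+.5,.09)[1].round(4),'right y',onplane(t,r,v0+.5,.09)[1].round(4))
E
```

```text
top0 150 left y 0.0814 right y -0.0614
top0 151 left y 0.0817 right y -0.0605
top7 150 left y 0.0856 right y -0.0698
top7 151 left y 0.0864 right y -0.0678
```

The checks fit: the head end reaches +4.5 mm past the old knuckle edge and the nose end +8 mm (blurred and rounded). Nothing suggests a gap. The pad spans x about 0.4185–0.4665 and y about 0.0087. Now I'll lower the closed fingers onto its outer half.

```bash
python3 -m inch '[{"hand":0.0,"delta_pos":[0,-0.006,-0.05],"roll":0},{"hand":0.0,"delta_pos":[0,0,-0.05],"roll":0},{"hand":0.0,"delta_pos":[0,0,-0.03],"roll":0},{"hand":0.0,"delta_pos":[0,0,-0.02],"roll":0},{"hand":0.0,"delta_pos":[0,0,0],"roll":0}]'; python3 st.py; python3 -m inch '[{"hand":0.0,"delta_pos":[0,0,-0.006],"roll":0},{"hand":0.0,"delta_pos":[0,0,-0.004],"roll":0},{"hand":0.0,"delta_pos":[0,0,-0.003],"roll":0},{"hand":0.0,"delta_pos":[0,0,0],"roll":0}]'; python3 st.py
```

```text
time: 33.83
position: [0.4317, 0.0085, 0.0504]
orientation: [[-1.0, 0.031, -0.003], [0.031, 1.0, -0.002], [0.003, -0.002, -1.0]]
force: [-0.1, 0.3, 0.7]
finger_gap: -0.003
t 33.83 p [0.4317 0.0085 0.0504] yaw_y 88.24 F [-0.1  0.3  0.7] T [-0.04 -0.05 -0.02] gap -0.2 tilt [-0.003 -0.002 -1.   ] j [-0.85  0.08  0.77  2.2  -0.07  0.88  1.5 ]
time: 34.33
position: [0.4327, 0.0091, 0.0384]
orientation: [[-1.0, 0.028, -0.0], [0.028, 1.0, 0.0], [0.0, 0.0, -1.0]]
force: [0.6, -0.4, -0.0]
finger_gap: 0.003
t 34.33 p [0.4327 0.0091 0.0384] yaw_y 88.4 F [ 0.6 -0.4 -0. ] T [ 0.01  0.08 -0.04] gap 0.3 tilt [-0.  0. -1.] j [-0.84  0.11  0.76  2.21 -0.1   0.85  1.53]
```

```bash
python3 -m inch '[{"hand":0.0,"delta_pos":[0,0,-0.002],"roll":0},{"hand":0.0,"delta_pos":[0,0,-0.002],"roll":0},{"hand":0.0,"delta_pos":[0,0,-0.002],"roll":0},{"hand":0.0,"delta_pos":[0,0,0],"roll":0}]'; python3 st.py; python3 -m inch '[{"hand":0.0,"delta_pos":[0,0,-0.002],"roll":0},{"hand":0.0,"delta_pos":[0,0,-0.002],"roll":0},{"hand":0.0,"delta_pos":[0,0,-0.002],"roll":0},{"hand":0.0,"delta_pos":[0,0,0],"roll":0}]'; python3 st.py;  python3 - <<'E'
from h import *
import pickle
c=cap('scene'); b=cv2.resize(c['image'][120:260,210:350],None,fx=5,fy=4.2,interpolation=cv2.INTER_CUBIC); cv2.imwrite('pics/g16.png',b[...,::-1])
E
```

```text
time: 34.83
position: [0.4326, 0.0091, 0.0326]
orientation: [[-1.0, 0.028, -0.0], [0.028, 1.0, 0.0], [0.0, 0.0, -1.0]]
force: [-2.3, -0.7, 6.0]
finger_gap: -0.004
t 34.83 p [0.4326 0.0091 0.0326] yaw_y 88.41 F [-2.3 -0.7  6. ] T [-0.09  0.68 -0.02] gap -0.3 tilt [-0.  0. -1.] j [-0.84  0.13  0.76  2.22 -0.12  0.84  1.54]
time: 35.33
position: [0.4326, 0.009, 0.0265]
orientation: [[-1.0, 0.028, -0.0], [0.028, 1.0, 0.0], [0.0, 0.0, -1.0]]
force: [-3.2, -0.1, 7.0]
finger_gap: -0.003
t 35.33 p [0.4326 0.009  0.0265] yaw_y 88.4 F [-3.2 -0.1  7. ] T [-0.05  0.61  0.01] gap -0.3 tilt [-0.  0. -1.] j [-0.83  0.14  0.76  2.22 -0.13  0.82  1.55]
```

View pics/g16.png

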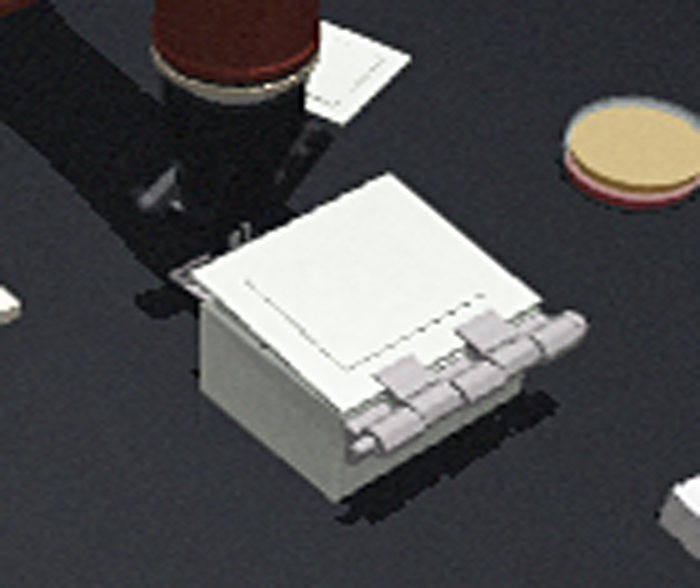

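The lid is rising on its hinge as the pedal goes down, and its front edge is clear of the gripper. Now on to the stop.

```bash
python3 -m inch '[{"hand":0.0,"delta_pos":[0,0,-0.002],"roll":0},{"hand":0.0,"delta_pos":[0,0,-0.002],"roll":0},{"hand":0.0,"delta_pos":[0,0,-0.002],"roll":0},{"hand":0.0,"delta_pos":[0,0,0],"roll":0}]'; python3 st.py; python3 -m inch '[{"hand":0.0,"delta_pos":[0,0,-0.0015],"roll":0},{"hand":0.0,"delta_pos":[0,0,-0.0015],"roll":0},{"hand":0.0,"delta_pos":[0,0,0],"roll":0}]'; python3 st.py
```

```text
time: 35.88
position: [0.433, 0.009, 0.0207]
orientation: [[-1.0, 0.028, 0.0], [0.028, 1.0, 0.0], [-0.0, 0.0, -1.0]]
force: [-2.5, -1.0, 5.9]
finger_gap: 0.001
t 35.88 p [0.433  0.009  0.0207] yaw_y 88.4 F [-2.5 -1.   5.9] T [-0.09  0.44 -0.03] gap 0.1 tilt [ 0.  0. -1.] j [-0.83  0.16  0.76  2.22 -0.15  0.81  1.57]
time: 36.25
position: [0.4334, 0.0091, 0.0179]
orientation: [[-1.0, 0.028, 0.001], [0.028, 1.0, 0.0], [-0.001, 0.0, -1.0]]
force: [-0.9, 0.1, 7.3]
finger_gap: 0.002
t 36.25 p [0.4334 0.0091 0.0179] yaw_y 88.4 F [-0.9  0.1  7.3] T [-0.1   0.29  0.04] gap 0.1 tilt [ 0.001  0.    -1.   ] j [-0.82  0.16  0.75  2.22 -0.16  0.8   1.57]
```

```bash
python3 -m inch '[{"hand":0.0,"delta_pos":[0,0,-0.0015],"roll":0},{"hand":0.0,"delta_pos":[0,0,0],"roll":0}]'; python3 st.py
```

```text
time: 36.5
position: [0.4336, 0.0091, 0.0166]
orientation: [[-1.0, 0.028, 0.001], [0.028, 1.0, 0.001], [-0.001, 0.001, -1.0]]
force: [-2.8, 0.1, 12.7]
finger_gap: -0.001
t 36.5 p [0.4336 0.0091 0.0166] yaw_y 88.4 F [-2.8  0.1 12.7] T [-0.13  0.59  0.01] gap -0.1 tilt [ 0.001  0.001 -1.   ] j [-0.82  0.17  0.75  2.23 -0.16  0.8   1.58]
```

```bash
python3 -m inch '[{"hand":0.0,"delta_pos":[0,0,-0.001],"roll":0},{"hand":0.0,"delta_pos":[0,0,0],"roll":0}]'; python3 st.py; python3 - <<'E'
from h import *
import pickle
c=cap('scene'); pickle.dump(c,open('scene8.pkl','wb')); b=cv2.resize(c['image'][120:260,210:350],None,fx=5,fy=4.2,interpolation=cv2.INTER_CUBIC); cv2.imwrite('pics/g17.png',b[...,::-1])
E
```

```text
time: 36.75
position: [0.4337, 0.0091, 0.0161]
orientation: [[-1.0, 0.028, 0.001], [0.028, 1.0, 0.001], [-0.001, 0.001, -1.0]]
force: [-6.6, -0.6, 23.2]
finger_gap: -0.001
t 36.75 p [0.4337 0.0091 0.0161] yaw_y 88.4 F [-6.6 -0.6 23.2] T [-0.31  1.32 -0.01] gap -0.1 tilt [ 0.001  0.001 -1.   ] j [-0.82  0.17  0.75  2.23 -0.16  0.8   1.58]
```

View pics/g17.png

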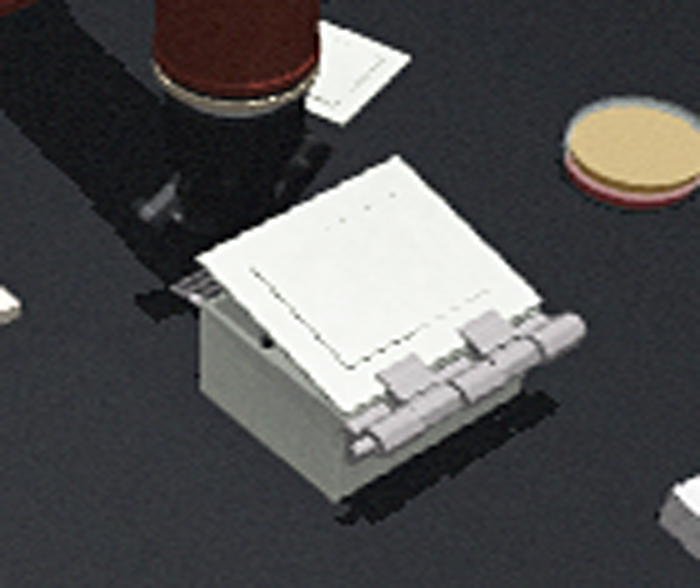

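```bash
python3 - <<'E'
from h import *
import pickle
c=pickle.load(open('scene8.pkl','rb')); P=cloud(c); im=c['image']
m=(im.min(2)>200)&(P[...,2]>.09)&(P[...,2]<.2)&(P[...,0]>.47)&(P[...,0]<.615)&(abs(P[...,1]-.009)<.065)
q=P[m]; A=np.c_[q[:,:2],np.ones(len(q))]
r=np.linalg.lstsq(A,q[:,2],rcond=None)[0]; print(len(q),r,'angle',np.arctan(-r[0]),'front z',q[q[:,0]<np.percentile(q[:,0],4)].mean(0))
E
```

```text
1925 [-0.2883517  -0.00587183  0.27909397] angle 0.2807363166595226 front z [0.4980727  0.01064522 0.134206  ]
```

```bash
python3 - <<'E'
from h import *
import pickle
c7=pickle.load(open('scene7.pkl','rb')); P=cloud(c7); im=c7['image']
m=(im.min(2)>200)&(P[...,2]>.08)&(P[...,2]<.2)&(P[...,0]>.47)&(P[...,0]<.615)&(abs(P[...,1]-.009)<.065)
q=P[m]; A=np.c_[q[:,:2],np.ones(len(q))]; print('shut',np.linalg.lstsq(A,q[:,2],rcond=None)[0],q[q[:,0]<np.percentile(q[:,0],4)].mean(0))
c=pickle.load(open('scene8.pkl','rb')); P=cloud(c)
# pedal points visible when pressed
m=(P[...,2]>.004)&(P[...,2]<.05)&(P[...,0]>.41)&(P[...,0]<.475)&(abs(P[...,1]-.009)<.04)
for v,u in np.argwhere(m)[::6]: print((u,v),P[v,u].round(4),c['image'][v,u].tolist(),end='; ')
b=cv2.resize(c['image'][160:200,235:275],None,fx=14,fy=14,interpolation=cv2.INTER_NEAREST); cv2.imwrite('pics/g18.png',np.clip(b[...,::-1]*1.6,0,255).astype(np.uint8))
E
```

```text
shut [-0.00171811 -0.00232621  0.09680718] [0.49168384 0.00662664 0.09448152]
(np.int64(250), np.int64(184)) [ 0.4242 -0.004   0.013 ] [92, 87, 92]; (np.int64(248), np.int64(186)) [ 0.4269 -0.0136  0.0134] [85, 85, 86]; (np.int64(246), np.int64(187)) [ 0.4244 -0.0191  0.0104] [113, 110, 114]; (np.int64(252), np.int64(187)) [ 0.4387 -0.008   0.0158] [36, 38, 39]; (np.int64(249), np.int64(188)) [ 0.4365 -0.0174  0.016 ] [99, 99, 98]; (np.int64(245), np.int64(189)) [ 0.4304 -0.0274  0.013 ] [103, 102, 103]; (np.int64(251), np.int64(189)) [ 0.4449 -0.0166  0.0188] [112, 109, 110]; (np.int64(248), np.int64(190)) [ 0.4398 -0.0236  0.0146] [210, 207, 210]; (np.int64(248), np.int64(191)) [ 0.4443 -0.0271  0.017 ] [172, 170, 170];
```

View pics/g18.png

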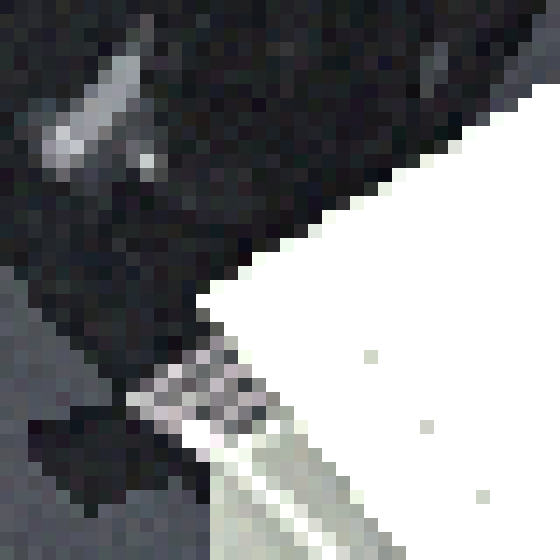

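```bash
python3 -m inch '[{"hand":0.0,"delta_pos":[0,0,-0.0004],"roll":0},{"hand":0.0,"delta_pos":[0,0,0],"roll":0}]'; python3 st.py; python3 - <<'E'
from h import *
c=cap('scene'); P=cloud(c); im=c['image']
m=(im.min(2)>200)&(P[...,2]>.09)&(P[...,2]<.2)&(P[...,0]>.47)&(P[...,0]<.615)&(abs(P[...,1]-.009)<.065)
q=P[m]; A=np.c_[q[:,:2],np.ones(len(q))]; r=np.linalg.lstsq(A,q[:,2],rcond=None)[0]
res=q[:,2]-A@r; k=abs(res)<.006; r=np.linalg.lstsq(A[k],q[k,2],rcond=None)[0]; print('angle',np.arctan(-r[0]),len(q),k.sum(),res.std())
for x in np.arange(.49,.615,.02):
    s=q[abs(q[:,0]-x)<.005]; print(round(x,3),len(s),np.median(s[:,2]).round(4) if len(s) else None)
E
```

```text
time: 37.05
position: [0.4337, 0.0091, 0.0159]
orientation: [[-1.0, 0.028, 0.001], [0.028, 1.0, 0.001], [-0.001, 0.001, -1.0]]
force: [-7.9, -0.3, 27.8]
finger_gap: 0.001
t 37.05 p [0.4337 0.0091 0.0159] yaw_y 88.39 F [-7.9 -0.3 27.8] T [-0.27  1.56  0.01] gap 0.1 tilt [ 0.001  0.001 -1.   ] j [-0.82  0.17  0.75  2.23 -0.16  0.8   1.58]
angle 0.2787120418870758 1921 1917 0.0019109679534489868
0.49 1 0.132
0.51 158 0.131
0.53 160 0.1268
0.55 165 0.121
0.57 168 0.1153
0.59 173 0.1092
0.61 105 0.1031
```

```bash
python3 - <<'E'
from h import *
import pickle
for n in ('scene0','scene7','scene8','top0'):
    c=pickle.load(open(n+'.pkl','rb')); P=cloud(c)
    m=(P[...,2]>.006)&(P[...,2]<.05)&(P[...,0]>.415)&(P[...,0]<.468)&(P[...,1]>-.026)&(P[...,1]<(-.012 if n=='scene8' else .04))
    q=P[m]; A=np.c_[q[:,:2],np.ones(len(q))]; r=np.linalg.lstsq(A,q[:,2],rcond=None)[0]
    res=q[:,2]-A@r; k=abs(res)<.005; r=np.linalg.lstsq(A[k],q[k,2],rcond=None)[0]
    print(n,len(q),k.sum(),'slope',r.round(3),'z at (.4425,-.018)',(r@[.4425,-.018,1]).round(4),'x range',q[:,0].min().round(4),q[:,0].max().round(4))
E
```

```text
scene0 172 172 slope [ 0.037 -0.003  0.022] z at (.4425,-.018) 0.0384 x range 0.4199 0.4522
scene7 173 173 slope [ 0.019 -0.011  0.03 ] z at (.4425,-.018) 0.0386 x range 0.4199 0.4513
scene8 30 30 slope [ 0.284  0.091 -0.107] z at (.4425,-.018) 0.0171 x range 0.4237 0.4506
top0 302 274 slope [0.008 0.008 0.034] z at (.4425,-.018) 0.0373 x range 0.4155 0.4679
```

The pedal is at its stop. The pad's middle has dropped 21 mm and its slope changed by about 0.26 rad. The force climbs to 28 N with hardly any motion. The lid stands open at 0.28 rad, less than the 0.4 quoted, and it clears the gripper. I'll let go.

```bash
python3 -m inch '[{"hand":0.0,"delta_pos":[0,0,0.005],"roll":0},{"hand":0.0,"delta_pos":[0,0,0.007],"roll":0},{"hand":0.0,"delta_pos":[0,0,0.008],"roll":0},{"hand":0.0,"delta_pos":[0,0,0.008],"roll":0},{"hand":0.0,"delta_pos":[0,0,0.03],"roll":0},{"hand":0.0,"delta_pos":[-0.002,0,0.04],"roll":0},{"hand":0.0,"delta_pos":[0,0.03,0.05],"roll":0},{"hand":0.0,"delta_pos":[0.02,0.06,0.03],"roll":0},{"hand":0.0,"delta_pos":[0.02,0.06,0.03],"roll":0},{"hand":0.0,"delta_pos":[0.02,0.06,0],"roll":0},{"hand":0.0,"delta_pos":[0,0.06,0],"roll":0},{"hand":0.0,"delta_pos":[0,0,0],"roll":0}]'; python3 st.py; python3 - <<'E'
from h import *
import pickle
c=cap('scene'); pickle.dump(c,open('scene9.pkl','wb')); b=cv2.resize(c['image'][120:260,210:350],None,fx=5,fy=4.2,interpolation=cv2.INTER_CUBIC); cv2.imwrite('pics/g19.png',b[...,::-1])
b=cv2.resize(c['image'][186:232,278:332],None,fx=13,fy=13,interpolation=cv2.INTER_NEAREST); cv2.imwrite('pics/g20.png',b[...,::-1])
t=cap('top','g19t.png'); pickle.dump(t,open('top9.pkl','wb'))
P=cloud(c); im=c['image']
m=(im.min(2)>200)&(P[...,2]>.08)&(P[...,2]<.2)&(P[...,0]>.47)&(P[...,0]<.615)&(abs(P[...,1]-.009)<.065)
q=P[m]; A=np.c_[q[:,:2],np.ones(len(q))]; r=np.linalg.lstsq(A,q[:,2],rcond=None)[0]; print('lid angle',-r[0],'z mid',np.median(q[:,2]))
m=(P[...,2]>.006)&(P[...,2]<.05)&(P[...,0]>.415)&(P[...,0]<.468)&(P[...,1]>-.026)&(P[...,1]<.04); print('pad z',np.median(P[m][:,2]))
def cross(row,us,th):
    for a,b in zip(us[:-1],us[1:]):
        if (row[a]-th)*(row[b]-th)<=0: return a+(th-row[a])/(row[b]-row[a])*(b-a)
g=t['image'].astype(float).mean(2)
for v0 in (150,151):
    row=g[v0:v0+2].mean(0); print([onplane(t,cross(row,us,150),v0+.5,.09)[1].round(4) for us in (list(range(204,222)),list(range(268,250,-1)))])
E
```

```text
time: 38.6
position: [0.4847, 0.2708, 0.2154]
orientation: [[-1.0, 0.02, -0.0], [0.02, 1.0, -0.001], [0.0, -0.001, -1.0]]
force: [-0.9, -1.4, 0.0]
finger_gap: -0.002
t 38.6 p [0.4847 0.2708 0.2154] yaw_y 88.84 F [-0.9 -1.4  0. ] T [-0.13  0.02  0.  ] gap -0.1 tilt [-0.    -0.001 -1.   ] j [-1.09  0.16  0.57  1.74 -0.09  1.27  1.04]
lid angle -0.003989296717180681 z mid 0.09594573268834394
pad z 0.03820037352325312
[np.float64(0.0865), np.float64(-0.0693)]
[np.float64(0.0867), np.float64(-0.066)]
```

View pics/g19.png

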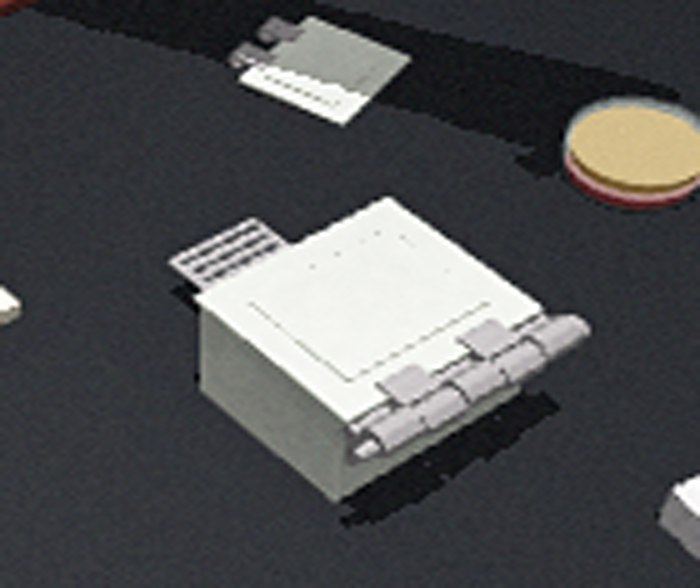

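View pics/g20.png

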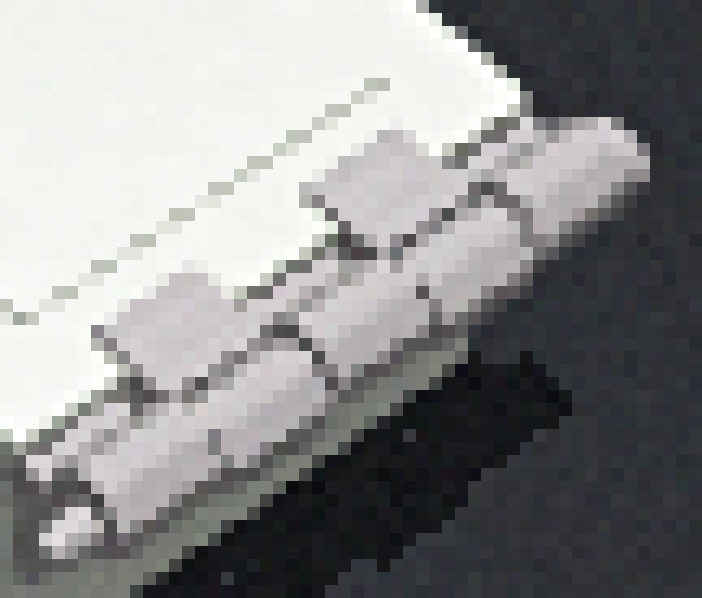

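View pics/g19t.png

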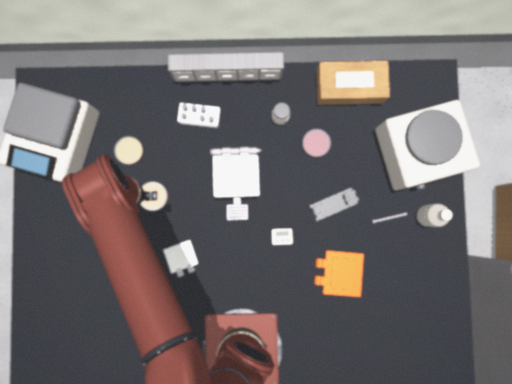

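```bash
python3 - <<'E'
from h import *
import pickle
a=pickle.load(open('scene7.pkl','rb')); b=pickle.load(open('scene9.pkl','rb'))
for v in (196,197,198,199,200,201): print('head',v,a['image'][v,320:332].mean(1).round().tolist(),b['image'][v,320:332].mean(1).round().tolist())
for v in (224,225,226,227,228): print('nose',v,a['image'][v,278:288].mean(1).round().tolist(),b['image'][v,278:288].mean(1).round().tolist())
E
```

```text
head 196 [158.0, 184.0, 213.0, 207.0, 211.0, 207.0, 131.0, 46.0, 45.0, 50.0, 51.0, 51.0] [153.0, 188.0, 208.0, 206.0, 209.0, 216.0, 173.0, 50.0, 41.0, 51.0, 51.0, 44.0]
head 197 [210.0, 206.0, 201.0, 203.0, 189.0, 189.0, 196.0, 48.0, 46.0, 51.0, 49.0, 50.0] [208.0, 204.0, 202.0, 203.0, 188.0, 198.0, 202.0, 123.0, 42.0, 47.0, 47.0, 50.0]
head 198 [206.0, 202.0, 203.0, 190.0, 176.0, 177.0, 171.0, 106.0, 50.0, 50.0, 51.0, 48.0] [202.0, 204.0, 203.0, 193.0, 175.0, 177.0, 178.0, 179.0, 45.0, 48.0, 45.0, 47.0]
head 199 [203.0, 193.0, 186.0, 174.0, 176.0, 181.0, 157.0, 79.0, 46.0, 48.0, 51.0, 50.0] [205.0, 196.0, 187.0, 176.0, 180.0, 180.0, 140.0, 141.0, 47.0, 50.0, 50.0, 54.0]
head 200 [192.0, 179.0, 176.0, 176.0, 179.0, 133.0, 91.0, 39.0, 46.0, 53.0, 49.0, 50.0] [192.0, 177.0, 178.0, 183.0, 177.0, 132.0, 87.0, 61.0, 48.0, 48.0, 48.0, 49.0]
head 201 [176.0, 175.0, 180.0, 183.0, 132.0, 88.0, 52.0, 43.0, 51.0, 49.0, 51.0, 53.0] [179.0, 175.0, 176.0, 180.0, 132.0, 88.0, 62.0, 45.0, 48.0, 49.0, 45.0, 49.0]
nose 224 [104.0, 84.0, 84.0, 80.0, 83.0, 221.0, 111.0, 67.0, 183.0, 174.0] [102.0, 88.0, 85.0, 87.0, 77.0, 95.0, 105.0, 62.0, 181.0, 181.0]
nose 225 [117.0, 87.0, 79.0, 123.0, 207.0, 215.0, 215.0, 94.0, 127.0, 182.0] [115.0, 92.0, 84.0, 81.0, 110.0, 213.0, 222.0, 95.0, 132.0, 182.0]
nose 226 [112.0, 85.0, 119.0, 192.0, 242.0, 196.0, 177.0, 103.0, 69.0, 186.0] [114.0, 83.0, 82.0, 121.0, 215.0, 219.0, 207.0, 186.0, 74.0, 182.0]
nose 227 [109.0, 78.0, 114.0, 216.0, 175.0, 161.0, 90.0, 86.0, 86.0, 111.0] [115.0, 76.0, 82.0, 209.0, 225.0, 176.0, 165.0, 120.0, 77.0, 110.0]
nose 228 [110.0, 78.0, 83.0, 123.0, 107.0, 73.0, 95.0, 83.0, 84.0, 83.0] [112.0, 79.0, 80.0, 111.0, 181.0, 148.0, 100.0, 83.0, 82.0, 82.0]
```

The lid is shut, the pedal is up, and the bystanders haven't moved. Compared with before the pedal press, though, both ends of the pin shifted by about half a pixel, roughly 1 mm outward, as the lid dropped. There is time left, so I'll feel the head home again gently.

```bash
python3 -m inch '[{"hand":0.0,"delta_pos":[0.03,-0.02,0],"roll":-0.171},{"hand":0.0,"delta_pos":[0.04,-0.03,0],"roll":-0.171},{"hand":0.0,"delta_pos":[0.04,-0.04,0],"roll":-0.171},{"hand":0.0,"delta_pos":[0.037,-0.041,0],"roll":-0.171},{"hand":0.0,"delta_pos":[0,0,0],"roll":-0.171},{"hand":0.0,"delta_pos":[0,0,0],"roll":-0.171},{"hand":0.0,"delta_pos":[0,0,0],"roll":-0.171},{"hand":0.0,"delta_pos":[0,0,0],"roll":-0.171},{"hand":0.0,"delta_pos":[0,0,0],"roll":-0.17},{"hand":0.0,"delta_pos":[0,0,-0.04],"roll":0},{"hand":0.0,"delta_pos":[0,0,-0.04],"roll":0},{"hand":0.0,"delta_pos":[0,0,0],"roll":0}]'; python3 st.py
```

```text
time: 40.2
position: [0.6312, 0.1328, 0.1342]
orientation: [[-0.003, 1.0, -0.004], [1.0, 0.003, -0.001], [-0.001, -0.004, -1.0]]
force: [0.1, -0.1, 1.7]
finger_gap: 0.003
t 40.2 p [0.6312 0.1328 0.1342] yaw_y 0.17 F [ 0.1 -0.1  1.7] T [-0.01 -0.01  0.06] gap 0.3 tilt [-0.004 -0.001 -1.   ] j [-0.92  0.52  0.88  1.62 -0.42  1.21  0.05]
```

```bash
python3 -m inch '[{"hand":0.0,"delta_pos":[0,0,-0.03],"roll":0},{"hand":0.0,"delta_pos":[0,0,-0.02],"roll":0},{"hand":0.0,"delta_pos":[0,0,-0.012],"roll":0.01},{"hand":0.0,"delta_pos":[0,-0.01,0],"roll":0},{"hand":0.0,"delta_pos":[0,-0.01,0],"roll":0},{"hand":0.0,"delta_pos":[0,-0.007,0],"roll":0},{"hand":0.0,"delta_pos":[0,0,0],"roll":0}]'; python3 st.py
```

```text
time: 41.08
position: [0.6335, 0.1063, 0.0747]
orientation: [[-0.014, 1.0, 0.001], [1.0, 0.014, 0.0], [0.0, 0.001, -1.0]]
force: [-0.3, 0.4, 0.5]
finger_gap: -0.005
t 41.08 p [0.6335 0.1063 0.0747] yaw_y 0.77 F [-0.3  0.4  0.5] T [0.04 0.04 0.  ] gap -0.4 tilt [ 0.001  0.    -1.   ] j [-0.86  0.57  0.84  1.69 -0.47  1.1   0.14]
```

```bash
python3 -m inch '[{"hand":0.0,"delta_pos":[-0.0015,-0.004,-0.0025],"roll":0},{"hand":0.0,"delta_pos":[0,-0.004,0],"roll":0},{"hand":0.0,"delta_pos":[0,-0.002,0],"roll":0},{"hand":0.0,"delta_pos":[0,0,0],"roll":0}]'; python3 st.py;  python3 -m inch '[{"hand":0.0,"delta_pos":[0,-0.0006,0],"roll":0},{"hand":0.0,"delta_pos":[0,0,0],"roll":0}]'; python3 st.py
```

```text
time: 41.58
position: [0.6317, 0.0973, 0.0716]
orientation: [[-0.015, 1.0, -0.0], [1.0, 0.015, -0.0], [-0.0, -0.0, -1.0]]
force: [-0.0, 0.5, -0.1]
finger_gap: 0.002
t 41.58 p [0.6317 0.0973 0.0716] yaw_y 0.85 F [-0.   0.5 -0.1] T [-0.05 -0.04 -0.07] gap 0.1 tilt [-0. -0. -1.] j [-0.85  0.57  0.84  1.7  -0.47  1.09  0.15]
time: 41.82
position: [0.6317, 0.0969, 0.0716]
orientation: [[-0.015, 1.0, -0.0], [1.0, 0.015, 0.0], [0.0, -0.0, -1.0]]
force: [-0.4, -0.1, -0.2]
finger_gap: 0.002
t 41.83 p [0.6317 0.0969 0.0716] yaw_y 0.87 F [-0.4 -0.1 -0.2] T [0.01 0.01 0.02] gap 0.2 tilt [-0.  0. -1.] j [-0.85  0.57  0.84  1.7  -0.47  1.09  0.16]
```

```bash
python3 -m inch '[{"hand":0.0,"delta_pos":[0,-0.0006,0],"roll":0},{"hand":0.0,"delta_pos":[0,0,0],"roll":0}]'; python3 st.py
```

```text
time: 42.08
position: [0.6317, 0.0962, 0.0716]
orientation: [[-0.015, 1.0, -0.0], [1.0, 0.015, 0.0], [0.0, -0.0, -1.0]]
force: [-0.5, -0.1, 0.0]
finger_gap: -0.001
t 42.08 p [0.6317 0.0962 0.0716] yaw_y 0.86 F [-0.5 -0.1  0. ] T [-0.02  0.03  0.05] gap -0.1 tilt [-0.  0. -1.] j [-0.85  0.57  0.84  1.7  -0.47  1.09  0.16]
```

```bash
python3 -m inch '[{"hand":0.0,"delta_pos":[0,-0.0006,0],"roll":0},{"hand":0.0,"delta_pos":[0,0,0],"roll":0}]'; python3 st.py
```

```text
time: 42.32
position: [0.6317, 0.0956, 0.0716]
orientation: [[-0.015, 1.0, -0.0], [1.0, 0.015, 0.0], [0.0, -0.0, -1.0]]
force: [-0.0, 0.8, -0.4]
finger_gap: 0.002
t 42.33 p [0.6317 0.0956 0.0716] yaw_y 0.86 F [-0.   0.8 -0.4] T [-0.02  0.03 -0.06] gap 0.2 tilt [-0.  0. -1.] j [-0.85  0.57  0.84  1.7  -0.47  1.09  0.16]
```

```bash
python3 -m inch '[{"hand":0.0,"delta_pos":[0,-0.0006,0],"roll":0},{"hand":0.0,"delta_pos":[0,0,0],"roll":0}]'; python3 st.py
```

```text
time: 42.58
position: [0.6317, 0.095, 0.0716]
orientation: [[-0.015, 1.0, -0.0], [1.0, 0.015, 0.0], [0.0, -0.0, -1.0]]
force: [-0.2, 0.4, -0.6]
finger_gap: 0.0
t 42.58 p [0.6317 0.095  0.0716] yaw_y 0.86 F [-0.2  0.4 -0.6] T [-0.03 -0.03 -0.04] gap 0.0 tilt [-0.  0. -1.] j [-0.84  0.57  0.84  1.7  -0.47  1.09  0.16]
```

```bash
python3 -m inch '[{"hand":0.0,"delta_pos":[0,-0.0006,0],"roll":0},{"hand":0.0,"delta_pos":[0,0,0],"roll":0}]'; python3 st.py
```

```text
time: 42.82
position: [0.6317, 0.0944, 0.0716]
orientation: [[-0.015, 1.0, -0.0], [1.0, 0.015, 0.0], [0.0, -0.0, -1.0]]
force: [-0.7, -0.5, 0.5]
finger_gap: 0.001
t 42.83 p [0.6317 0.0944 0.0716] yaw_y 0.86 F [-0.7 -0.5  0.5] T [0.02 0.   0.06] gap 0.1 tilt [-0.  0. -1.] j [-0.84  0.57  0.84  1.7  -0.47  1.09  0.16]
```

```bash
python3 -m inch '[{"hand":0.0,"delta_pos":[0,-0.0006,0],"roll":0},{"hand":0.0,"delta_pos":[0,0,0],"roll":0}]'; python3 st.py
```

```text
time: 43.08
position: [0.6317, 0.0938, 0.0716]
orientation: [[-0.015, 1.0, 0.0], [1.0, 0.015, -0.0], [-0.0, 0.0, -1.0]]
force: [0.4, -0.4, -0.4]
finger_gap: -0.001
t 43.08 p [0.6317 0.0938 0.0716] yaw_y 0.86 F [ 0.4 -0.4 -0.4] T [ 0.02 -0.06  0.01] gap -0.1 tilt [ 0. -0. -1.] j [-0.84  0.57  0.84  1.7  -0.47  1.09  0.16]
```

```bash
python3 -m inch '[{"hand":0.0,"delta_pos":[0,-0.0006,0],"roll":0},{"hand":0.0,"delta_pos":[0,0,0],"roll":0}]'; python3 st.py
```

```text
time: 43.32
position: [0.6317, 0.0934, 0.0716]
orientation: [[-0.015, 1.0, -0.0], [1.0, 0.015, 0.0], [0.0, -0.0, -1.0]]
force: [0.7, 0.1, 1.1]
finger_gap: -0.001
t 43.33 p [0.6317 0.0934 0.0716] yaw_y 0.87 F [0.7 0.1 1.1] T [ 0.17  0.03 -0.01] gap -0.1 tilt [-0.  0. -1.] j [-0.84  0.57  0.84  1.7  -0.47  1.09  0.16]
```

Contact is starting at the same home position as before, y 0.0934. A little more to confirm it is firm.

```bash
python3 -m inch '[{"hand":0.0,"delta_pos":[0,-0.0006,0],"roll":0},{"hand":0.0,"delta_pos":[0,0,0],"roll":0}]'; python3 st.py
```

```text
time: 43.58
position: [0.6317, 0.0934, 0.0715]
orientation: [[-0.016, 1.0, -0.0], [1.0, 0.016, 0.001], [0.001, -0.0, -1.0]]
force: [-1.1, 2.5, -0.4]
finger_gap: 0.002
t 43.58 p [0.6317 0.0934 0.0715] yaw_y 0.89 F [-1.1  2.5 -0.4] T [ 0.78  0.02 -0.06] gap 0.1 tilt [-0.     0.001 -1.   ] j [-0.84  0.57  0.84  1.7  -0.47  1.09  0.16]
```

```bash
python3 -m inch '[{"hand":0.0,"delta_pos":[0,-0.0006,0],"roll":0},{"hand":0.0,"delta_pos":[0,0,0],"roll":0}]'; python3 st.py
```

```text
time: 43.82
position: [0.6317, 0.0934, 0.0716]
orientation: [[-0.016, 1.0, -0.0], [1.0, 0.016, 0.001], [0.001, -0.0, -1.0]]
force: [-0.2, 4.9, 0.4]
finger_gap: 0.0
t 43.83 p [0.6317 0.0934 0.0716] yaw_y 0.92 F [-0.2  4.9  0.4] T [1.14 0.04 0.03] gap 0.0 tilt [-0.     0.001 -1.   ] j [-0.84  0.57  0.84  1.7  -0.47  1.09  0.16]
```

```bash
python3 -m inch '[{"hand":0.0,"delta_pos":[0,-0.0006,0],"roll":0},{"hand":0.0,"delta_pos":[0,0,0],"roll":0}]'; python3 st.py
```

```text
time: 44.08
position: [0.6317, 0.0933, 0.0716]
orientation: [[-0.017, 1.0, -0.0], [1.0, 0.017, 0.002], [0.002, -0.0, -1.0]]
force: [-0.6, 6.3, 0.6]
finger_gap: 0.001
t 44.08 p [0.6317 0.0933 0.0716] yaw_y 0.95 F [-0.6  6.3  0.6] T [ 1.44 -0.   -0.08] gap 0.1 tilt [-0.     0.002 -1.   ] j [-0.84  0.57  0.84  1.7  -0.47  1.09  0.16]
```

```bash
python3 -m inch '[{"hand":0.0,"delta_pos":[0,0.006,0],"roll":0},{"hand":0.0,"delta_pos":[0,0.03,0],"roll":0},{"hand":0.0,"delta_pos":[0,0.02,0.04],"roll":0},{"hand":0.0,"delta_pos":[-0.02,0.04,0.05],"roll":0},{"hand":0.0,"delta_pos":[-0.04,0.045,0.03],"roll":0},{"hand":0.0,"delta_pos":[-0.04,0.045,0],"roll":0},{"hand":0.0,"delta_pos":[0,0,0],"roll":0},{"hand":0.0,"delta_pos":[0,0,0],"roll":0}]'; python3 st.py; python3 - <<'E'
from h import *
import pickle
b=cap('scene','g21.png'); a=pickle.load(open('scene7.pkl','rb')); s0=pickle.load(open('scene0.pkl','rb'))
cv2.imwrite('pics/g22.png',cv2.resize(b['image'][186:232,278:332],None,fx=13,fy=13,interpolation=cv2.INTER_NEAREST)[...,::-1])
for v in (197,198,199): print('head',a['image'][v,322:330].mean(1).round().tolist(),b['image'][v,322:330].mean(1).round().tolist())
for v in (225,226,227): print('nose',a['image'][v,278:286].mean(1).round().tolist(),b['image'][v,278:286].mean(1).round().tolist())
P=cloud(b); im=b['image']
m=(im.min(2)>200)&(P[...,2]>.08)&(P[...,2]<.2)&(P[...,0]>.47)&(P[...,0]<.615)&(abs(P[...,1]-.009)<.065)
q=P[m]; A=np.c_[q[:,:2],np.ones(len(q))]; r=np.linalg.lstsq(A,q[:,2],rcond=None)[0]; print('lid slope',r[0].round(4),'z mid',np.median(q[:,2]).round(4))
m=(P[...,2]>.006)&(P[...,2]<.05)&(P[...,0]>.415)&(P[...,0]<.468)&(P[...,1]>-.026)&(P[...,1]<.04); print('pad z',np.median(P[m][:,2]).round(4))
E
```

```text
time: 45.08
position: [0.5361, 0.271, 0.1861]
orientation: [[-0.015, 1.0, 0.0], [1.0, 0.015, -0.001], [-0.001, 0.0, -1.0]]
force: [-0.3, -0.9, -0.6]
finger_gap: 0.002
t 45.08 p [0.5361 0.271  0.1861] yaw_y 0.87 F [-0.3 -0.9 -0.6] T [-0.04 -0.08  0.05] gap 0.2 tilt [ 0.    -0.001 -1.   ] j [-1.28  0.36  0.93  1.69 -0.3   1.25 -0.27]
head [201.0, 203.0, 189.0, 189.0, 196.0, 48.0, 46.0, 51.0] [202.0, 203.0, 187.0, 195.0, 201.0, 123.0, 47.0, 51.0]
head [203.0, 190.0, 176.0, 177.0, 171.0, 106.0, 50.0, 50.0] [203.0, 190.0, 178.0, 176.0, 178.0, 176.0, 48.0, 43.0]
head [186.0, 174.0, 176.0, 181.0, 157.0, 79.0, 46.0, 48.0] [184.0, 178.0, 176.0, 178.0, 138.0, 145.0, 48.0, 44.0]
nose [117.0, 87.0, 79.0, 123.0, 207.0, 215.0, 215.0, 94.0] [119.0, 87.0, 84.0, 79.0, 109.0, 208.0, 223.0, 97.0]
nose [112.0, 85.0, 119.0, 192.0, 242.0, 196.0, 177.0, 103.0] [116.0, 86.0, 81.0, 128.0, 212.0, 220.0, 204.0, 185.0]
nose [109.0, 78.0, 114.0, 216.0, 175.0, 161.0, 90.0, 86.0] [117.0, 73.0, 79.0, 210.0, 225.0, 179.0, 165.0, 119.0]
lid slope 0.0016 z mid 0.096
pad z 0.038
```

View pics/g21.png

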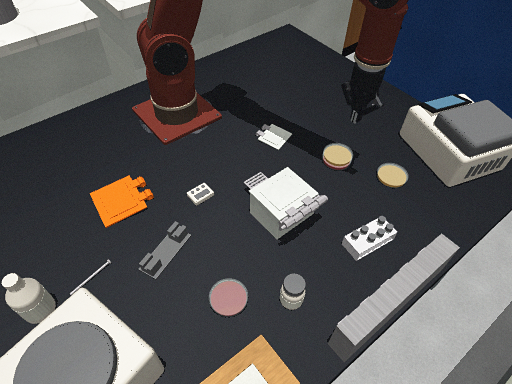

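View pics/g22.png

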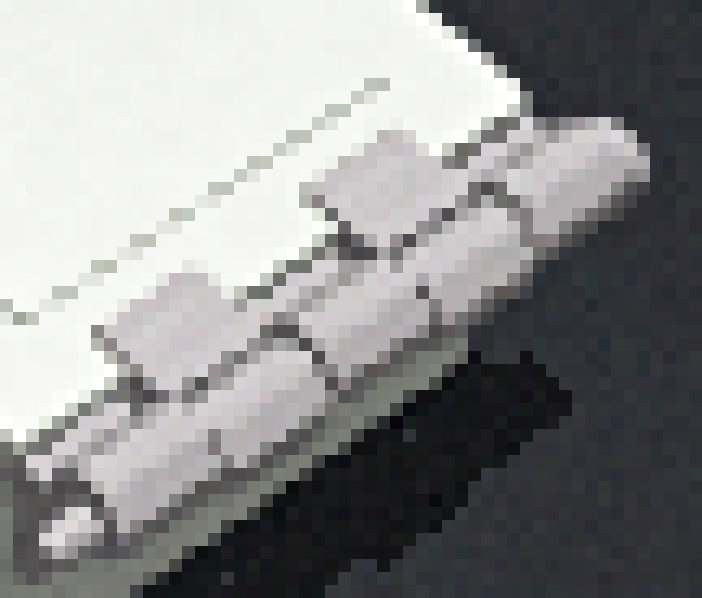

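After re-seating, the picture is the same as just before it, and the fingers stopped at the same y as the first time. So the earlier change was the pin levelling out, not backing out. As a last check of the head's seating, I'll sample brightness along the hinge ridge.

```bash
python3 - <<'E'
from h import *
b=cap('scene'); g=cv2.cvtColor(b['image'],cv2.COLOR_RGB2GRAY).astype(np.float32)
R=b['pose'][:3,:3]; o=b['pose'][:3,3]; K=b['K']
def prof(r,ys,ang):
    p=np.c_[.632-.0128*(ys-.0085)+r*np.cos(ang),ys,np.full_like(ys,.09)+r*np.sin(ang)]
    q=(p-o)@R; uv=q@K.T; uv=uv[:,:2]/uv[:,2:]
    return cv2.remap(g,uv[:,0].astype(np.float32)[None],uv[:,1].astype(np.float32)[None],cv2.INTER_LINEAR)[0]
ys=np.arange(-.08,.1,.001)
P1=np.mean([prof(.0095,ys,a) for a in (.6,.8,1.0)],0)
for i in range(0,len(ys),15): print(np.round(ys[i]*1000),P1[i:i+15].round().astype(int).tolist())
E
```

```text
-80.0 [86, 87, 90, 99, 117, 139, 161, 169, 167, 161, 160, 163, 168, 168, 164]
-65.0 [157, 136, 109, 101, 122, 153, 175, 180, 179, 179, 178, 177, 178, 178, 178]
-50.0 [178, 178, 176, 178, 177, 175, 175, 176, 178, 178, 177, 177, 177, 175, 162]
-35.0 [146, 142, 155, 172, 181, 186, 187, 186, 185, 185, 184, 183, 183, 182, 182]
-20.0 [182, 183, 183, 184, 184, 184, 184, 184, 184, 183, 183, 178, 163, 135, 114]
-5.0 [116, 138, 165, 177, 180, 177, 175, 177, 177, 177, 177, 178, 179, 180, 179]
10.0 [176, 173, 174, 175, 175, 176, 177, 177, 178, 174, 159, 136, 131, 144, 167]
25.0 [180, 184, 184, 183, 182, 182, 183, 182, 182, 181, 180, 180, 179, 180, 181]
40.0 [183, 184, 184, 185, 186, 185, 181, 169, 147, 133, 134, 145, 162, 174, 180]
55.0 [180, 178, 177, 178, 179, 177, 176, 176, 177, 179, 180, 180, 180, 178, 180]
70.0 [179, 177, 176, 176, 177, 175, 173, 176, 181, 184, 178, 157, 124, 89, 62]
85.0 [49, 45, 46, 46, 47, 48, 48, 47, 46, 47, 47, 48, 49, 50, 49]
```

The ridge shows the knuckle gaps at y = −34, −5, 21.5 and 49.5 mm. That puts hinge_mid at 7.9 mm and the end face at 76.9 mm, so the head's outer face should be at 82.9 mm if home. I measure about 82.3 mm, with no dark gap in front of the head, so it is fully home. The lid is shut, the pedal is up and the arm is clear, so I'm handing in.

```bash
python3 - <<'E'
from h import *
print(workorder.sign_off())
E
```

```text
the job is handed in; nothing more can be done
None
```

The hinge pin is through all five knuckles with its head home, the pedal has been pressed to its stop and released, and the lid is shut. I handed the job in at about 45 s.

**Pin:** I took it from its rest and fed it in from the +y end in small steps. I changed grip once, then pushed the head in with closed fingers. Side and axial forces stayed at about 1–3 N until the head met a firm stop at about 6 N.

**Pedal:** It went to its stop. The pad dropped about 21 mm and tilted about 0.26 rad, with up to 28 N on the fingertips at the end. The lid rose on its hinge and fell shut when I let go.

**Last checks:**
- **Head seating:** its outer face measures y = 82.3 mm against 82.9 mm expected when home, with no visible gap.
- **Lid and pedal:** the lid is level at 96 mm and the pedal pad is back at 38 mm.
- **Bystanders:** the dishes, jar, rack and timer look unmoved. I judged this by eye from the pictures rather than measuring.

**What disagreed:**
- **Lid angle:** it opened to about 0.28 rad by depth, less than the stated 0.4, although the pedal's drop, tilt and force all showed it at its stop.
- **Pin after the lid fell:** it looked shifted by about half a pixel, so I pressed it home again with about 6 N. It stopped at the same position and the picture did not change, so I think the pin had only levelled out.

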